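# Screw the arm elbow into the desk clamp, tight and facing the mark

## Task

Take the teal elbow out of the foam kit tray and screw it into the socket of the desk clamp: start the thread with the outlet pointing straight away from the clamp's white line, pressing only lightly, and turn it clockwise until its shoulder bites on the rubber washer and the outlet points along the white line. Never force the thread and do not wind the outlet past the line; let go and leave everything else on the desk where it is.

Things in the scene. Friction and masses are not known exactly. Their poses are not given: they have to be found in the camera images.
- elbow_grip (a point): Loose teal elbow of a tubular accessory arm, about 140 g, upright with its spigot in the kit tray's hole. Point: on its axis, middle of the square body to grip, 29 mm above the shoulder. Body 28 x 28 mm, from 5 to 43 mm (its top) above the shoulder; free flats on its +y and -y sides. +z up, +x towards the outlet.
- elbow_seat (a point): Same elbow and axes: centre of the shoulder, the underside of its round flange (40 mm across, 5 mm thick). Under it the steel spigot, 24 mm long, core 22 mm across, tapered nose.
- elbow_lugs (a point): Same elbow: on the axis, 13.9 mm below the shoulder, level with the spigot's two short thread lugs on its +y and -y sides, 30 mm across both. Two-start right-hand thread of 14 mm lead: a quarter turn clockwise, seen from above, takes it down 3.5 mm.
- outlet_end (a point): Same elbow: centre of the outlet's end. The outlet is a level tube, 26 mm across at its rim, ending 60 mm along +x from the elbow's axis, 23 mm above the shoulder, with a white stripe on top.
- clamp: Black clamp fixed on the front edge of the low white desk shelf. Origin: on the axis of its upright steel socket (44 mm outside), level with the shelf's top; z up, -x is its front. Top plate 88 x 62 mm, 10 mm thick.
- socket_axis (a point): On the socket's axis, level with the top of the clamp's black sleeve, 32 mm above the shelf's top. The steel socket post slides in the sleeve (side screw locks it); its rim stands 10 to 28 mm above this point, wherever it was last left: not measured. Bore 32 mm, 32 mm deep, two thread ridges inside. The lugs enter with 1 mm of play.
- line_top (a point): Top of the white line on the sleeve, 25 mm from the socket's axis along the clamp's -x. Where the thread begins differs by up to 29 degrees either way from clamp to clamp, unseen. Set in with the outlet along the clamp's +x (20 degrees either way is fine), the lugs land on the thread with the shoulder 9 to 13 mm above the rim.
- line_end (a point): Front end of the white index line on the plate, 50 mm from the socket's axis along the clamp's -x. Starting the thread: keep it down with 2 to 6 N while turning clockwise; it catches after 35 to 95 degrees and then draws itself down. Over 20 N on it before the washer is touched ruins the thread, over 60 N ever. Held 1 mm too high it rides over; begun half a turn off it tightens facing backwards.
- washer (a joint): Squeeze (m) of the black rubber washer on the post's rim: 0 free, 4.5 mm at most. Ring 42 mm outside, 34 inside, top 7 mm above the rim when free, 7 N per mm. It is squeezed 1 to 3.5 mm when the outlet meets the line; the turning effort rises from almost nothing to 0.05-0.35 N m on the way. Friction holds the elbow when let go.
- kit_hole (a point): Foam kit tray in a shallow carton, 162 x 177 mm, fixed: centre of its 33 mm hole at the foam's top, 45 mm above the desk, where the elbow's shoulder rests. Lift the elbow 30 mm to clear it.
- mug: White mug, 80 mm across, 95 mm tall, on the desk. A bystander; leave it. Origin: centre of its underside.
- mobile: Mobile phone in a red case, 150 x 76 x 10 mm, flat on the desk. A bystander; leave it. Origin: centre of its underside.
- pen: Blue pen, 135 mm, on the desk in front of the shelf. A bystander; leave it. Origin: centre of its underside.
- glasses: Folded black spectacles on the desk shelf. A bystander; leave it. Origin: centre of its underside.
- notes: Pad of yellow notes, 76 mm square, on the desk shelf. A bystander; leave it. Origin: centre of its underside.
- stapler: Dark stapler, 130 mm long, on the desk shelf. A bystander; leave it. Origin: centre of its underside.
- sanitiser: Clear bottle with an orange pump head, 158 mm tall, on the desk left of the shelf. A bystander; leave it. Origin: centre of its underside.
- hexkey: Black hexagon key, 64 mm long, lying on the foam of the kit tray. A bystander; leave it. Origin: centre of its underside.
Mind the look-alikes: they are no part of the job. Leave any yellow look-alike of the part that bears elbow_grip alone.

How it is judged:
By the outcome, as a careful person would: the job done as asked, in the order asked, and still so for the second after the job is handed in, with the robot touching nothing.
It also fails if it takes over 72 s, if anything falls off the work surface, if the arm or the gripper's body presses on something with over 40 N, if the wrist force passes 120 N, or if a joint passes its speed limit or range.

## Robot

A 6-joint arm with a two-finger parallel gripper is mounted at the origin on the work surface. World frame = base frame: x ahead of the robot, y to its left, z up, the work surface at z = 0. Lengths are in m, angles in degrees, forces in N, time in s.
With the tool pointing down it reaches from about 0.375 to 0.975 m from the base axis. Payload 3.8 kg.
Tool frame: the origin (TCP) lies at the very end of the fingers, on their centre line; the grasp point (between the pads) lies 19 mm behind it; z points along the fingers, y is the direction in which the jaws open and shut (so a half turn about z gives the same grasp; the last joint's range is limited). The gripper opens to 88 mm and grips with 3 to 60 N. Pads are 18 mm wide; open, the fingers measure 123 mm over their backs; the gripper's body (75 mm by 187 mm) begins 45 mm behind the grasp point.
Start: joints at [63.432, 15.12, 91.902, -0, 72.978, -2.114], TCP at [0.279, 0.614, 0.239] pointing down, gripper open.
Joint ranges: [-150.88, 150.88], [-54.13, 125.18], [17.81, 147.31], [-75.09, 255.09], [0, 152.58], [-146.25, 146.25]. Speed limits (degrees/s): [147.25, 147.25, 180, 180, 180, 180].

## Interface

Orientations are given as a 3x3 rotation matrix whose columns are the frame's x, y, z axes.
In Python, from bench import env gives the robot as it stands.
- The arm moves only by the tool drive_tool, never from a script. Its argument "plan" is a list that holds one entry, the list of rows, each a list of 4 numbers: the shift along the tool's x, y, z in m, then the turn about the tool's z in degrees. In form: [[[x, y, z, turn], ...]]. A call has exactly 10 rows; each row shifts and turns the pose as measured when the row begins, along the tool's axes as they then stand; what a row does not reach is not made up. A row lasts 1/10 s, in which the tool goes at most 50 mm and 8.59 degrees, less where a joint would pass 70% of its speed; a pose out of reach is approached as far as the arm can. A call is refused whole if a number of a shift passes 0.05 or a number of a turn 8.59, either way. A call with a gripper value outside its range is refused whole. "jaw" is the gripper's target within -1 to 1 (shut at 1, half-way at 0, fully open at -1), set as the call begins (left out, the last holds). The fingers move at their own pace and stop on an object; "grip_force" is the grip in N (left out, the last holds). Time passes only in rows, so rows that do not move let the fingers close, or fill a call up. It gives the time, the measured TCP pose, the force and the opening at its end, in the units of the state.
- env.get_state(): the state, without advancing time (a new reading comes with each control period).
- env.camera(name): name is "side" or "top"; returns a dict with "frame" (400x640x3 uint8, blue, green, red), "mtx" (3x3 intrinsics, pixels), "cam_to_world" (4x4, takes a point from camera to world coordinates). Camera axes: x right, y down, z forward; pixel columns grow to the right and rows downward; lengths in m; the calibration is good to about 2 mm. A picture is of the moment at which its call begins. There is no depth.
- env.job_done(): hands the job in, once; it reports no verdict.
The state is a dict: "time": time; "joint_pos": joint angles; "dq": joint speeds; "joint_efforts": joint torques, N m; "tool_pos": TCP position; "ee_rot": TCP orientation; "wrist_force": force on the tool from outside, world axes, zero at the start; "wrist_torque": the same for the moment, N m; "finger_gap": opening from 0.0 (shut) to 1.0 (fully open).
Only numpy, scipy, OpenCV 4.12 (cv2) and the standard library are available. Lean on these libraries where they do the work, as an engineer would, in place of code of your own. Each camera call takes 0.05 s, during which the arm holds its last target.

## Working session

There is one attempt and no reset: what is moved stays moved. The work goes in short steps, Python scripts to look and compute and a tool call to move; the robot and the scene stay as the last step left them, time stands still between calls to the robot, and variables do not carry over. Pictures are saved under pics/ and viewed, and the job is handed in when it is done.

Besides the shell and the picture viewer there is one more tool, called after "Request:" as a command line: name --argument value ..., lists and objects as JSON in quotes. drive_tool: Moves the arm, as the interface text tells. Its arguments: {"type":"object","properties":{"plan":{"type":"array"},"jaw":{"type":"number"},"grip_force":{"type":"number"}},"required":["plan"]}

```bash
ls; mkdir -p pics; python3 - <<'E'
from bench import env
import cv2
s=env.get_state();print(s)
for n in("top","side"):
    c=env.camera(n);cv2.imwrite(f"pics/{n}0.png",c["frame"]);print(n,c["mtx"].round(1).tolist(),c["cam_to_world"].round(4).tolist())
E
```

```text
pics
{'time': 0.0, 'joint_pos': array([ 6.34323865e+01,  1.51678008e+01,  9.19810169e+01,  1.32302115e-03,
        7.29789542e+01, -2.11547976e+00]), 'dq': array([ 0.05815474,  0.01324554,  0.03658496,  0.00323593,  0.09739179,
       -0.00973855]), 'joint_efforts': array([-1.49116295e-04, -5.02122474e+01, -3.56871665e+01,  7.26034865e-02,
        2.98089290e-02, -1.68434399e-04]), 'tool_pos': array([0.27909074, 0.61380899, 0.23740623]), 'ee_rot': array([[-9.10304537e-01,  4.13937937e-01, -1.01714045e-03],
       [ 4.13939173e-01,  9.10302379e-01, -1.98468635e-03],
       [ 1.04368394e-04, -2.22770326e-03, -9.99997513e-01]]), 'wrist_force': array([ 0.85745253, -0.38478934, -0.66715095]), 'wrist_torque': array([ 0.01005174, -0.03273157,  0.01614061]), 'finger_gap': 0.9997458933833389}
top [[421.7, 0.0, 320.9], [0.0, 421.7, 199.2], [0.0, 0.0, 1.0]] [[0.0394, -0.9725, 0.2297, 0.2034], [-0.9992, -0.0393, 0.0052, 0.0473], [0.004, -0.2297, -0.9733, 1.4339], [0.0, 0.0, 0.0, 1.0]]
side [[409.2, 0.0, 321.8], [0.0, 409.2, 198.0], [0.0, 0.0, 1.0]] [[0.8559, -0.3805, 0.3502, 0.166], [-0.5171, -0.6264, 0.5833, -0.548], [-0.0026, -0.6804, -0.7329, 0.8463], [0.0, 0.0, 0.0, 1.0]]
```

View pics/top0.png

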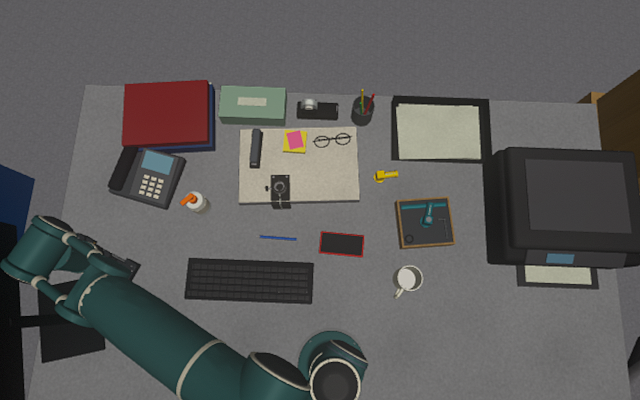

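View pics/side0.png

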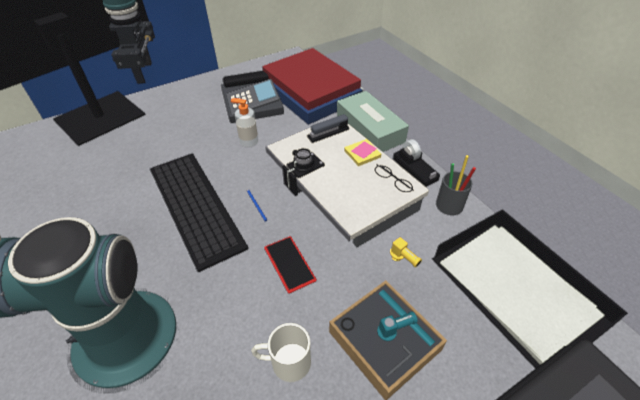

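Candidates for the elbow are the teal elbow in the tray (top 428,215; side 393,325), the yellow look-alike (top 385,176; side 405,252) and the flat teal bar in the tray (top 425,207). I choose the upright teal elbow and will check it in close crops.

```bash
python3 - <<'E'
import cv2,numpy as np
t=cv2.imread("pics/top0.png");s=cv2.imread("pics/side0.png")
r=lambda a,x,y,w,h:cv2.resize(a[y:y+h,x:x+w],(400,300),interpolation=cv2.INTER_CUBIC)
cv2.imwrite("pics/crop0.png",np.vstack([np.hstack([r(t,388,191,72,54),r(t,250,165,72,54)]),np.hstack([r(s,340,285,96,72),r(s,270,135,72,54)])]))
E
```

```text
(no output)
```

View pics/crop0.png

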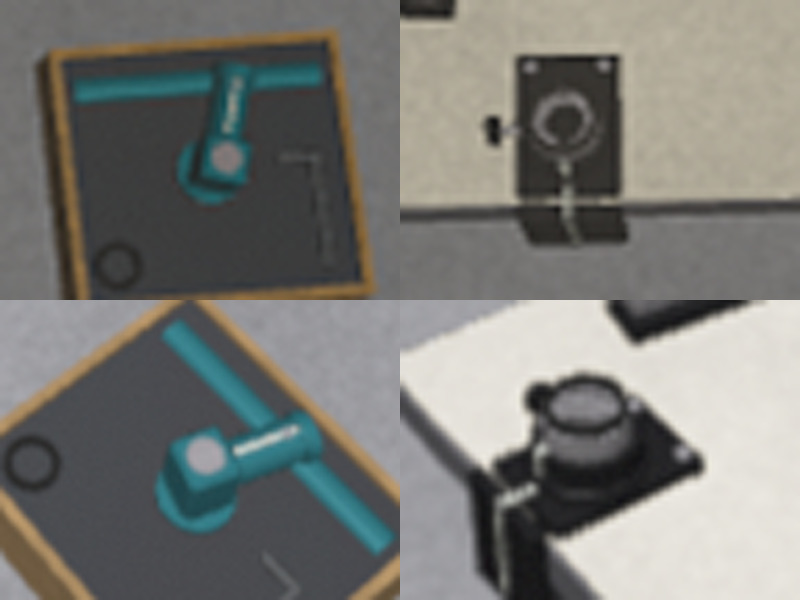

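Crop: teal elbow upright in the tray with a grey cap (top ≈429,219; side ≈390,322), its white stripe pointing away from the robot. The socket is at top ≈(279,186) and side ≈(303,155), with the white line towards the robot. Now measuring more closely.

```bash
cat > h.py <<'E'
import numpy as np,cv2
from bench import env
def cam(n):
    c=env.camera(n);return c["frame"],np.array(c["mtx"]),np.array(c["cam_to_world"])
def ray(K,T,p):
    d=T[:3,:3]@np.linalg.solve(K,[p[0],p[1],1.]);return T[:3,3],d/np.linalg.norm(d)
def onz(K,T,p,z):
    o,d=ray(K,T,p);return o+d*(z-o[2])/d[2]
def tri(a,b):
    A=np.zeros((3,3));B=np.zeros(3)
    for o,d in(a,b):
        P=np.eye(3)-np.outer(d,d);A+=P;B+=P@o
    x=np.linalg.solve(A,B);return x,[np.linalg.norm((np.eye(3)-np.outer(d,d))@(x-o))*1000 for o,d in(a,b)]
def proj(K,T,X):
    c=T[:3,:3].T@(np.asarray(X)-T[:3,3]);q=K@c;return q[:2]/q[2]
E
python3 - <<'E'
import cv2,numpy as np
t=cv2.imread("pics/top0.png");s=cv2.imread("pics/side0.png")
def r(a,x,y,w,h,W,H,step):
    o=cv2.resize(a[y:y+h,x:x+w],(W,H),interpolation=cv2.INTER_NEAREST)
    o=cv2.convertScaleAbs(o,alpha=1.4)
    for i in range(0,w,step):cv2.putText(o,str(x+i),(int(i*W/w),10),0,.35,(0,255,255),1);cv2.line(o,(int(i*W/w),12),(int(i*W/w),18),(0,255,255),1)
    for i in range(0,h,step):cv2.putText(o,str(y+i),(0,int(i*H/h)+4),0,.35,(0,255,255),1)
    return o
cv2.imwrite("pics/crop1.png",np.hstack([r(t,264,168,32,48,400,600,4),r(s,282,138,40,60,400,600,5)]))
E
```

```text
(no output)
```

View pics/crop1.png

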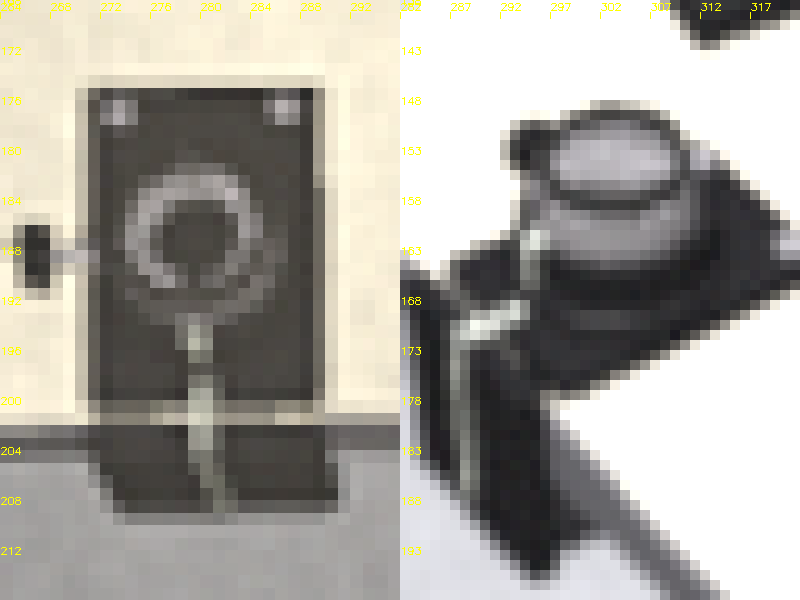

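```bash
cat > m1.py <<'E'
from h import *
ct=env.camera("top");cs=env.camera("side")
np.savez("cams.npz",Kt=ct["mtx"],Tt=ct["cam_to_world"],Ks=cs["mtx"],Ts=cs["cam_to_world"])
E
python3 m1.py; python3 - <<'E'
import numpy as np,cv2
from h import *
c=np.load("cams.npz");Kt,Tt,Ks,Ts=[c[k] for k in("Kt","Tt","Ks","Ts")]
t=cv2.imread("pics/top0.png");s=cv2.imread("pics/side0.png")
g=cv2.cvtColor(t,cv2.COLOR_BGR2GRAY)
np.set_printoptions(linewidth=220)
print(g[178:196,270:292])
g2=cv2.cvtColor(s,cv2.COLOR_BGR2GRAY)
print(g2[145:165,292:316])
# elbow cap and teal
for im,(x0,y0,x1,y1) in((t,(415,195,445,235)),(s,(370,295,420,350))):
    sub=im[y0:y1,x0:x1].astype(int);sat=sub.max(2)-sub.min(2);v=sub.max(2)
    m=((sat<25)&(v>110)).astype(np.uint8)
    n,l,st,ce=cv2.connectedComponentsWithStats(m)
    for i in range(1,n):print(st[i],ce[i]+[x0,y0])
E
```

```text
[[138  64  48  62  57  50  52  52  53  53  53  53  53  54  53  50  50  48  41 110 167 181]
 [136  67  45  49  52  52  52  52  55  51  50  52  51  53  54  53  53  52  41 111 167 182]
 [134  66  46  53  53  52  51  51  58  59  53  51  50  52  52  52  53  52  42 110 166 178]
 [133  67  45  51  53  51  52  59  76  74  80  78  59  49  52  53  52  52  43 113 169 179]
 [135  68  46  49  52  65  77 101 105 100 112 119 102  66  50  53  54  49  44 101 163 178]
 [134  67  44  50  59  96 111 117 113 105 103 113 132  98  52  52  52  51  44  74 155 178]
 [135  66  46  51  75 114 117  88  62  58  56  62 104 103  66  52  54  50  46  75 154 176]
 [136  65  46  54  90 120 101  62  48  50  49  46  63 107  87  54  55  49  43  75 153 177]
 [121  58  46  59 104 109  71  45  51  52  51  49  55 111  92  58  60  49  45  74 154 181]
 [105  64  48  64 106  98  62  48  51  52  52  49  62  94  74  69  64  48  44  74 155 179]
 [134  92  49  48  85 105  76  48  50  51  50  52  84  84  60  74  68  48  46  74 153 176]
 [131  81  52  55  64 104 107  84  61  50  59  70  90  71  65  68  57  49  43  74 150 174]
 [139  6
[... 2125 characters left out ...]
132  75 115 166 135 106 106 107 107 108 108 105 105 104 104  99  93  80  63  45  30  22  29  36]
 [ 49  52 139 160 118  87  94 103 107 109 107 106 105 103 101  93  82  62  42  31  27  22  30  35]
 [ 29  45 115  95  55  47  67  83  87  91  97  92  91  89  80  71  59  42  30  24  19  20  31  35]
 [ 30  41  93  73  37  28  37  45  50  57  68  64  58  57  45  39  34  28  24  20  21  29  30  35]]
[ 0  0 30  3 68] [428.16176471 195.79411765]
[15 10  1  2  2] [430.  205.5]
[13 13  3  7  9] [429.         210.66666667]
[11 22  6  5 23] [428.34782609 219.08695652]
[ 32   0  18  18 171] [413.33333333 300.66666667]
[26 20 15  7 31] [403.03225806 318.32258065]
[15 23  9  9 57] [388.85964912 321.84210526]
```

```bash
python3 - <<'E'
import numpy as np,cv2
from h import *
c=np.load("cams.npz");Kt,Tt,Ks,Ts=[c[k] for k in("Kt","Tt","Ks","Ts")]
np.set_printoptions(precision=4,suppress=True)
T=lambda p,q:tri(ray(Kt,Tt,p),ray(Ks,Ts,q))
print("cap",T((428.35,219.09),(388.86,321.84)))
capt=onz(Kt,Tt,(428.35,219.09),.088);caps=onz(Ks,Ts,(388.86,321.84),.088);print(capt,caps)
print("sock",T((279,186),(303.2,153.3)))
X=T((279,186),(303.2,153.3))[0]
for z in(.12,.13,.14,.15):print(z,onz(Kt,Tt,(279,186),z),onz(Ks,Ts,(303.2,153.3),z))
a=np.linspace(0,2*np.pi,100)
for r in(.017,.021):
  P=X+np.c_[r*np.cos(a),r*np.sin(a),0*a]
  for n,K,M in(("t",Kt,Tt),("s",Ks,Ts)):
    q=np.array([proj(K,M,p) for p in P]);print(r,n,q.min(0),q.max(0))
print("line_end",T((279.9,200.3),(287.7,171)))
# shelf edges: mask
t=cv2.imread("pics/top0.png");s=cv2.imread("pics/side0.png")
for n,im,box in(("t",t,(225,115,375,215)),("s",s,(255,105,440,260))):
    x0,y0,x1,y1=box;g=cv2.cvtColor(im,cv2.COLOR_BGR2GRAY)[y0:y1,x0:x1]
    m=(g>150).astype(np.uint8);m=cv2.morphologyEx(m,cv2.MORPH_OPEN,np.ones((3,3)))
    k=max(cv2.findContours(m,0,2)[0],key=cv2.contourArea);h=cv2.convexHull(k)
    ap=cv2.approxPolyDP(h,4,True)[:,0]+[x0,y0];print(n,ap.tolist())
E
```

```text
cap (array([ 0.4697, -0.2975,  0.0853]), [np.float64(0.4997114045121127), np.float64(0.4997114045119159)])
[ 0.4687 -0.2967  0.088 ] [ 0.4691 -0.2985  0.088 ]
sock (array([0.5507, 0.19  , 0.1268]), [np.float64(0.9551107890757017), np.float64(0.9551107890757307)])
0.12 [0.5516 0.191  0.12  ] [0.5554 0.1969 0.12  ]
0.13 [0.5489 0.1899 0.13  ] [0.55   0.1866 0.13  ]
0.14 [0.5463 0.1888 0.14  ] [0.5446 0.1764 0.14  ]
0.15 [0.5436 0.1877 0.15  ] [0.5393 0.1661 0.15  ]
0.017 t [273.7899 180.6136] [284.3964 190.8518]
0.017 s [296.493  149.2683] [309.2292 157.6556]
0.021 t [272.5418 179.417 ] [285.644  192.0642]
0.021 s [294.9931 148.3045] [310.7266 158.6659]
line_end (array([0.5072, 0.1898, 0.0862]), [np.float64(4.966861046894972), np.float64(4.966861046895053)])
t [[355, 127], [358, 199], [239, 201], [240, 130]]
s [[256, 120], [287, 109], [351, 126], [398, 147], [439, 182], [439, 242], [430, 259], [255, 259]]
```

```bash
python3 - <<'E'
import numpy as np,cv2
from h import *
c=np.load("cams.npz");Kt,Tt,Ks,Ts=[c[k] for k in("Kt","Tt","Ks","Ts")]
np.set_printoptions(precision=4,suppress=True)
t=cv2.imread("pics/top0.png").astype(int);s=cv2.imread("pics/side0.png").astype(int)
C=np.array([.469,-.2975])
for n,im,K,M,(x0,y0,x1,y1),cap in(("t",t,Kt,Tt,(424,202,436,216),0),("s",s,Ks,Ts,(394,312,412,325),0)):
    sub=im[y0:y1,x0:x1];w=np.clip(sub[...,2]-75,0,None)*(np.abs(sub[...,2]-sub[...,1])<40)
    if n=="t":print(sub[...,2])
    yy,xx=np.mgrid[y0:y1,x0:x1];cx=(w*xx).sum()/w.sum();cy=(w*yy).sum()/w.sum()
    P=onz(K,M,(cx,cy),.081);d=P[:2]-C;print(n,cx,cy,P,np.hypot(*d),np.degrees(np.arctan2(d[1],d[0])))
T=lambda p,q:tri(ray(Kt,Tt,p),ray(Ks,Ts,q))
print("sock",T((279,185.9),(302.8,152.9)))
for z in(.12,.13,.14):print(z,onz(Kt,Tt,(279,185.9),z),onz(Ks,Ts,(302.8,152.9),z))
def r(a,x,y,w,h,W,H,step):
    o=cv2.resize(a[y:y+h,x:x+w].astype(np.uint8),(W,H),interpolation=cv2.INTER_NEAREST)
    for i in range(0,w,step):cv2.putText(o,str(x+i),(int(i*W/w),10),0,.35,(0,0,255),1);cv2.line(o,(int(i*W/w),12),(int(i*W/w),18),(0,0,255),1)
    for i in range(0,h,step):cv2.putText(o,str(y+i),(0,int(i*H/h)+4),0,.35,(0,0,255),1)
    return o
cv2.imwrite("pics/crop2.png",np.hstack([r(t,230,118,140,100,400,286,10),r(s,255,100,196,140,400,286,14)]))
cv2.imwrite("pics/crop3.png",np.hstack([r(t,418,198,24,36,400,600,4),r(s,375,305,36,54,400,600,4)]))
E
```

```text
[[ 60  59  49  43  43  43  46  53  56  55  55  57]
 [ 49  46  36  36  34  34  35  33  37  37  35  33]
 [ 35  36  37  37  36  40  56  46  32  34  38  40]
 [ 43  42  37  35  34  56  98  76  30  37  43  46]
 [ 47  45  37  36  32  64 106  80  31  37  41  43]
 [ 40  39  38  36  29  83  88  50  32  44  50  51]
 [ 54  50  40  33  27 113  99  36  39  60  62  61]
 [ 64  49  35  33  25 123 100  24  42  58  61  61]
 [ 63  49  34  34  32 135 109  25  46  60  60  60]
 [ 61  44  35  31  47 115  89  24  50  60  61  59]
 [ 55  42  33  29  64 108  79  31  52  61  59  58]
 [ 55  42  34  29 102  93  39  31  54  62  60  58]
 [ 51  37  34  30  98  91  39  41  57  59  60  59]
 [ 45  34  32  29  36  33  27  40  55  60  60  59]]
t 429.2680412371134 209.7835051546392 [ 0.5012 -0.302   0.081 ] 0.03256172985130711 -8.030802017341648
s 403.27391175599644 318.277465205804 [ 0.5013 -0.3051  0.081 ] 0.03315738886790123 -13.27500057496746
sock (array([0.5501, 0.1899, 0.1287]), [np.float64(0.47629623521299636), np.float64(0.4762962352129702)])
0.12 [0.5519 0.191  0.12  ] [0.5552 0.1989 0.12  ]
0.13 [0.5493 0.1899 0.13  ] [0.5499 0.1886 0.13  ]
0.14 [0.5466 0.1888 0.14  ] [0.5445 0.1783 0.14  ]
```

View pics/crop3.png

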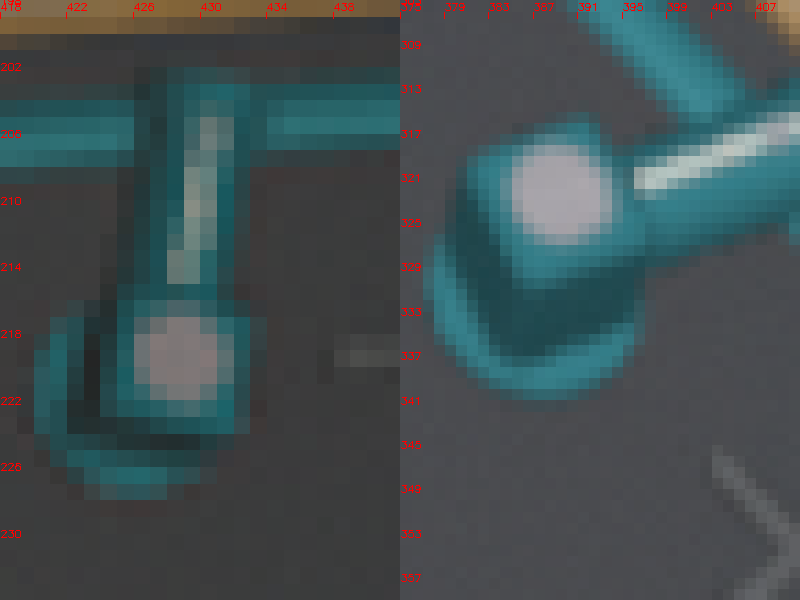

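View pics/crop2.png

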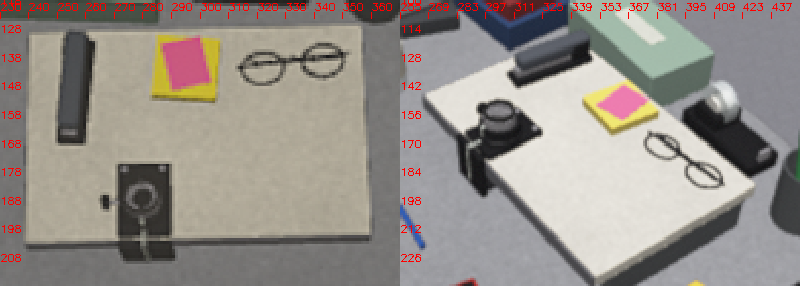

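```bash
python3 - <<'E'
import numpy as np,cv2
from h import *
c=np.load("cams.npz");Kt,Tt,Ks,Ts=[c[k] for k in("Kt","Tt","Ks","Ts")]
np.set_printoptions(precision=4,suppress=True)
T=lambda p,q:tri(ray(Kt,Tt,p),ray(Ks,Ts,q))
print(T((358.5,200),(352,239)),T((239.5,202.5),(267.5,147)))
yaw=lambda a,b:np.degrees(np.arctan2((a-b)[1],(a-b)[0]))
f=lambda p,z=.07:onz(Kt,Tt,p,z)
print("front",yaw(f((239,201)),f((358,199)))-90,"rear",yaw(f((240,130)),f((355,127)))-90)
print("L",yaw(f((240,130)),f((239,201))),"R",yaw(f((355,127)),f((358,199))))
g=cv2.cvtColor(cv2.imread("pics/top0.png"),cv2.COLOR_BGR2GRAY).astype(float)
# plate side edges subpixel, rows 178-198
for lo,hi in((268,274),(286,292)):
    pts=[]
    for r in range(178,199):
        v=g[r,lo:hi+1];d=np.abs(np.diff(v));x=(d*(np.arange(lo,hi)+.5)).sum()/d.sum();pts.append((x,r))
    pts=np.array(pts);k=np.polyfit(pts[:,1],pts[:,0],1);print("edge",yaw(f((np.polyval(k,178),178)),f((np.polyval(k,198),198))), np.polyval(k,188))
pts=[]
for r in range(194,208):
    v=np.clip(g[r,276:285]-60,0,None);pts.append((r,(v*np.arange(276,285)).sum()/v.sum()))
print(pts)
E
```

```text
(array([ 0.5331, -0.0723,  0.057 ]), [np.float64(2.61006542678152), np.float64(2.61006542678157)]) (array([0.5035, 0.3226, 0.0739]), [np.float64(1.3216464455736483), np.float64(1.3216464455735861)])
front 3.300744393621727 rear 3.9532015363920863
L 4.02614138702596 R 3.4245895214108875
edge 3.251687256343379 270.52228493874406
edge 4.315820265743244 289.2769042802014
[(194, np.float64(279.125)), (195, np.float64(279.2109375)), (196, np.float64(279.3958333333333)), (197, np.float64(280.0)), (198, np.float64(279.63461538461536)), (199, np.float64(279.65)), (200, np.float64(279.62820512820514)), (201, np.float64(279.6853526220615)), (202, np.float64(279.6261682242991)), (203, np.float64(279.6380952380952)), (204, np.float64(279.54545454545456)), (205, np.float64(280.2068965517241)), (206, np.float64(280.44117647058823)), (207, np.float64(281.0))]
```

Request:
drive_tool --plan '[[[0,0,0,-7],[0,0,0,-7],[-0.024,-0.043,0,0],[-0.024,-0.043,0,0],[-0.024,-0.043,0,0],[-0.024,-0.043,0,0],[-0.024,-0.043,0,0],[-0.024,-0.043,0,0],[-0.024,-0.043,0,0],[-0.024,-0.043,0,0]]]' --jaw -1 --grip_force 30

```text
time: 1.2
tool_pos: [0.4094, 0.2389, 0.2344]
ee_rot: [[-0.987, 0.16, -0.002], [0.16, 0.987, -0.003], [0.001, -0.003, -1.0]]
wrist_force: [2.7, 0.2, 1.0]
finger_gap: 0.999
```

```bash
cat > go.py <<'E'
import sys;from h import *
np.set_printoptions(precision=4,suppress=True)
def go(x,y,z,yy=None):
    s=env.get_state();R=s["ee_rot"];p=s["tool_pos"];yw=np.degrees(np.arctan2(R[1,1],R[0,1]))
    print("t",round(s["time"],2),"p",p,"yaw_y",yw.round(2),"F",s["wrist_force"],"T",s["wrist_torque"],"gap",round(s["finger_gap"],4),"q",s["joint_pos"].round(1),"tilt",R[:2,2])
    d=np.array([x,y,z])-p;
    print("shift now-axes",R.T@d,"len",np.linalg.norm(d))
    if yy is not None:
        a=np.radians(yy);Y=np.array([np.cos(a),np.sin(a),0]);Z=np.array([0,0,-1.]);X=np.cross(Y,Z);print("after turn",yw-yy,"shift",np.array([X@d,Y@d,Z@d]))
if __name__=="__main__":go(*map(float,sys.argv[1:]))
E
python3 go.py .469 -.2975 .2 79.5
```

```text
t 1.2 p [0.4094 0.2389 0.2344] yaw_y 80.8 F [2.6761 0.2222 1.0343] T [ 0.0095 -0.0577  0.0484] gap 0.999 q [ 27.3  -6.8 115.8  -0.1  71.2 -53.4] tilt [-0.0016 -0.0029]
shift now-axes [-0.1446 -0.5199  0.0359] len 0.5408317774374354
after turn 1.302464891656328 shift [-0.1564 -0.5166  0.0344]
```

Request:
drive_tool --plan '[[[-0.014,-0.047,0.002,0],[-0.014,-0.047,0.002,0],[-0.014,-0.047,0.002,0],[-0.014,-0.047,0.002,0],[-0.014,-0.047,0.002,0],[-0.014,-0.047,0.002,0],[-0.014,-0.047,0.002,0],[-0.014,-0.047,0.002,0],[-0.014,-0.047,0.002,0.6],[-0.014,-0.047,0.002,0.6]]]'

```text
time: 2.2
tool_pos: [0.4703, -0.2572, 0.2175]
ee_rot: [[-0.983, 0.182, 0.007], [0.182, 0.983, -0.003], [-0.008, -0.001, -1.0]]
wrist_force: [1.5, -1.3, 0.0]
finger_gap: 1.002
```

```bash
python3 go.py .469 -.2975 .14 79.5
```

```text
t 2.2 p [ 0.4703 -0.2572  0.2175] yaw_y 79.53 F [ 1.5159 -1.3243  0.0231] T [ 0.0229 -0.0142 -0.01  ] gap 1.0017 q [ -31.4    0.6  110.6    0.1   68.4 -111. ] tilt [ 0.0074 -0.0026]
shift now-axes [-0.0055 -0.0397  0.0776] len 0.08734220367232334
after turn 0.033914327620550466 shift [-0.0061 -0.0398  0.0775]
```

Request:
drive_tool --plan '[[[-0.003,-0.02,0.02,0],[-0.003,-0.012,0.02,0],[0,-0.004,0.02,0],[0,0,0.015,0],[0,0,0,0],[0,0,0,0],[0,0,0,0],[0,0,0,0],[0,0,0,0],[0,0,0,0]]]'

```text
time: 3.2
tool_pos: [0.4715, -0.3046, 0.1436]
ee_rot: [[-0.982, 0.19, 0.013], [0.19, 0.982, -0.008], [-0.014, -0.005, -1.0]]
wrist_force: [0.3, 0.8, -0.5]
finger_gap: 1.006
```

```bash
python3 go.py .469 -.2975 .055 79.5;  python3 - <<'E'
from h import *
f,K,T=cam("top");g,K2,T2=cam("side")
r=lambda a,x,y,w,h:cv2.resize(a[y:y+h,x:x+w],(400,400),interpolation=cv2.INTER_CUBIC)
cv2.imwrite("pics/a1.png",np.hstack([r(f,380,170,100,100),r(g,340,260,100,100)]))
E
```

```text
t 3.2 p [ 0.4715 -0.3046  0.1436] yaw_y 79.02 F [ 0.312   0.8307 -0.5498] T [0.0283 0.0261 0.0509] gap 1.0057 q [ -35.4    6.9  112.2    0.1   60.1 -114.5] tilt [ 0.0128 -0.008 ]
shift now-axes [0.005  0.0069 0.0885] len 0.08896240782480325
after turn -0.47733440959073903 shift [0.0037 0.0065 0.0886]
```

View pics/a1.png

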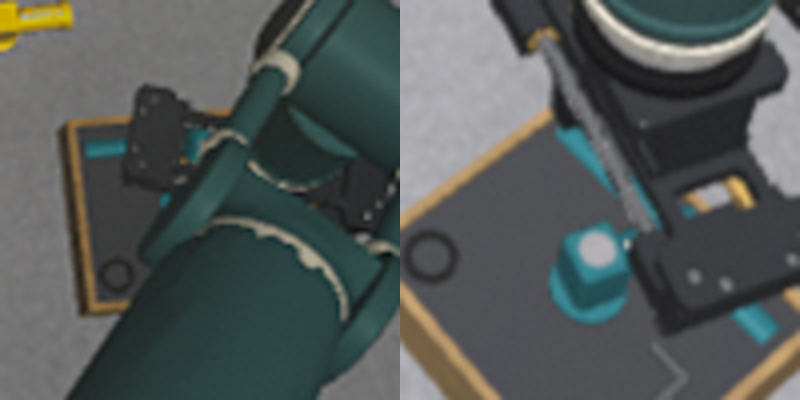

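Request:
drive_tool --plan '[[[0.003,0.003,0.005,0],[0.002,0.003,0.005,0],[0,0.001,0.008,0],[0,0,0.008,0],[0,0,0.008,0],[0,0,0.006,0],[0,0,0.005,0],[0,0,0,0],[0,0,0,0],[0,0,0,0]]]'

```text
time: 4.3
tool_pos: [0.4673, -0.2958, 0.0929]
ee_rot: [[-0.982, 0.19, 0.01], [0.19, 0.982, -0.006], [-0.011, -0.004, -1.0]]
wrist_force: [-0.3, 0.0, 0.2]
finger_gap: 0.999
```

```bash
python3 go.py .469 -.2975 .055 79.5;  python3 - <<'E'
from h import *
f,K,T=cam("top");g,K2,T2=cam("side")
r=lambda a,x,y,w,h:cv2.resize(a[y:y+h,x:x+w],(400,400),interpolation=cv2.INTER_CUBIC)
cv2.imwrite("pics/a2.png",np.hstack([r(f,380,170,100,100),r(g,340,260,100,100)]))
E
```

```text
t 4.3 p [ 0.4673 -0.2958  0.0929] yaw_y 79.03 F [-0.3373  0.0485  0.2424] T [-0.0102  0.0222  0.0143] gap 0.9987 q [ -34.9    9.4  115.3    0.1   54.6 -114. ] tilt [ 0.0104 -0.0064]
shift now-axes [-0.0016 -0.0012  0.038 ] len 0.03800421830079014
after turn -0.4725544649399609 shift [-0.002  -0.0014  0.0379]
```

View pics/a2.png

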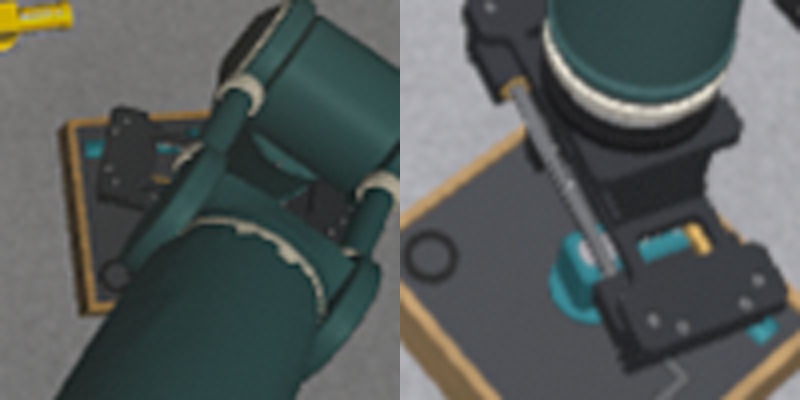

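Request:
drive_tool --plan '[[[-0.001,-0.001,0,-0.5],[-0.001,0,0,0],[0,0,0,0],[0,0,0,0],[0,0,0.007,0],[0,0,0.008,0],[0,0,0.008,0],[0,0,0.008,0],[0,0,0.005,0],[0,0,0,0]]]' --jaw -0.1

```text
time: 5.4
tool_pos: [0.4698, -0.2976, 0.0541]
ee_rot: [[-0.983, 0.181, 0.011], [0.181, 0.983, -0.007], [-0.012, -0.005, -1.0]]
wrist_force: [0.4, -0.4, -0.1]
finger_gap: 0.554
```

```bash
python3 go.py .469 -.2975 .055 79.5;  python3 - <<'E'
from h import *
f,K,T=cam("top");g,K2,T2=cam("side")
r=lambda a,x,y,w,h:cv2.resize(a[y:y+h,x:x+w],(400,400),interpolation=cv2.INTER_CUBIC)
cv2.imwrite("pics/a3.png",np.hstack([r(f,380,170,100,100),r(g,340,260,100,100)]))
E
```

```text
t 5.4 p [ 0.4698 -0.2976  0.0541] yaw_y 79.57 F [ 0.4126 -0.4336 -0.0906] T [ 0.0143 -0.0091 -0.0014] gap 0.5538 q [ -34.9   12.6  116.4    0.1   50.3 -114.6] tilt [ 0.0111 -0.0068]
shift now-axes [ 0.0008 -0.0001 -0.0009] len 0.0011834460055348038
after turn 0.07359840796252115 shift [ 0.0008 -0.0001 -0.0009]
```

View pics/a3.png

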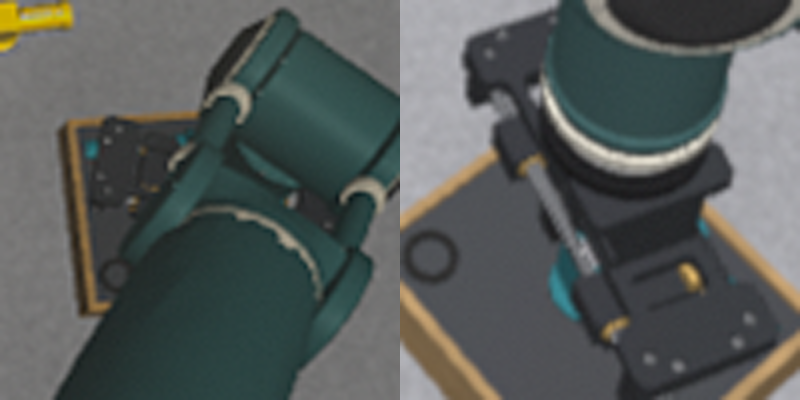

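Request:
drive_tool --plan '[[[0,0,0,0],[0,0,0,0],[0,0,0,0],[0,0,0,0],[0,0,0,0],[0,0,0,0],[0,0,0,0],[0,0,-0.001,0],[0,0,-0.002,0],[0,0,-0.003,0]]]' --jaw 1 --grip_force 35

```text
time: 6.5
tool_pos: [0.4701, -0.2978, 0.0616]
ee_rot: [[-0.983, 0.181, 0.012], [0.181, 0.983, -0.008], [-0.013, -0.005, -1.0]]
wrist_force: [-1.5, 0.1, -1.5]
finger_gap: 0.314
```

```bash
python3 go.py .469 -.2975 .2 79.5
```

```text
t 6.5 p [ 0.4701 -0.2978  0.0616] yaw_y 79.57 F [-1.5198  0.1171 -1.4546] T [0.0209 0.0041 0.0216] gap 0.3142 q [ -34.9   12.   116.1    0.1   51.  -114.6] tilt [ 0.0123 -0.0076]
shift now-axes [-0.0007 -0.0006 -0.1384] len 0.13837794887335328
after turn 0.07435908452366391 shift [ 0.0012  0.0001 -0.1384]
```

Request:
drive_tool --plan '[[[0,0,-0.01,0],[0,0,-0.01,0],[0,0,-0.012,0],[0,0,-0.015,0],[0,0,-0.015,0],[0,0,-0.018,0],[0,0,-0.018,0],[0,0,-0.018,0],[0,0,-0.014,0],[0,0,-0.008,0]]]'

```text
time: 7.5
tool_pos: [0.4689, -0.297, 0.2143]
ee_rot: [[-0.983, 0.181, 0.017], [0.181, 0.983, -0.011], [-0.019, -0.008, -1.0]]
wrist_force: [-0.6, -0.2, -1.4]
finger_gap: 0.315
```

```bash
python3 go.py .5495 .19 .2 93.7
```

```text
t 7.5 p [ 0.4689 -0.297   0.2143] yaw_y 79.57 F [-0.6312 -0.2426 -1.4139] T [ 0.012   0.0065 -0.0154] gap 0.3154 q [ -35.     2.4  109.1    0.    67.3 -114.5] tilt [ 0.0173 -0.0112]
shift now-axes [0.009  0.4937 0.0102] len 0.49388109195272767
after turn -14.128679990951227 shift [-0.1119  0.4808  0.0143]
```

Request:
drive_tool --plan '[[[0,0,0,-7],[0,0.02,0,-7],[-0.01,0.043,0,0],[-0.01,0.043,0,0],[-0.01,0.043,0,0],[-0.01,0.043,0,0],[-0.01,0.043,0,0],[-0.01,0.043,0,0],[-0.01,0.043,0,0],[-0.01,0.043,0,0]]]'

```text
time: 8.5
tool_pos: [0.5274, 0.078, 0.215]
ee_rot: [[-0.998, -0.061, 0.023], [-0.062, 0.998, -0.017], [-0.022, -0.018, -1.0]]
wrist_force: [0.6, -0.0, -1.3]
finger_gap: 0.316
```

```bash
python3 go.py .5495 .19 .2 93.7
```

```text
t 8.5 p [0.5274 0.078  0.215 ] yaw_y 93.52 F [ 0.6185 -0.0398 -1.2607] T [ 0.0334 -0.0066  0.0019] gap 0.3158 q [  6.4  -0.1 111.6  -1.2  67.3 -86.6] tilt [ 0.0231 -0.0169]
shift now-axes [-0.0286  0.1107  0.0136] len 0.1151125892410307
after turn -0.17698293818001787 shift [-0.0293  0.1103  0.015 ]
```

Request:
drive_tool --plan '[[[-0.006,0.025,0.002,0],[-0.006,0.025,0.002,0],[-0.005,0.02,0.002,0],[-0.003,0.015,0.002,0],[-0.002,0.008,0,0],[0,0,0,0],[0,0,0,0],[0,0,0,0],[0,0,0,0],[0,0,0,0]]]'

```text
time: 9.5
tool_pos: [0.5427, 0.1792, 0.2057]
ee_rot: [[-0.998, -0.067, 0.021], [-0.067, 0.998, -0.017], [-0.02, -0.019, -1.0]]
wrist_force: [0.3, -0.3, -1.3]
finger_gap: 0.309
```

```bash
python3 go.py .5495 .19 .2 93.7;  python3 - <<'E'
from h import *
f,K,T=cam("top");g,K2,T2=cam("side")
cv2.imwrite("pics/b1t.png",f);cv2.imwrite("pics/b1s.png",g)
r=lambda a,x,y,w,h:cv2.resize(a[y:y+h,x:x+w],(400,400),interpolation=cv2.INTER_CUBIC)
cv2.imwrite("pics/b1.png",np.hstack([r(f,230,130,100,100),r(g,250,80,100,100)]))
E
```

```text
t 9.5 p [0.5427 0.1792 0.2057] yaw_y 93.83 F [ 0.2506 -0.3124 -1.3489] T [ 0.0447 -0.0105  0.0528] gap 0.3091 q [ 16.6   4.8 107.5  -1.4  66.8 -76.7] tilt [ 0.0212 -0.0175]
shift now-axes [-0.0074  0.0104  0.0056] len 0.013954834457554051
after turn 0.12644301533423175 shift [-0.0075  0.0103  0.0057]
```

View pics/b1.png

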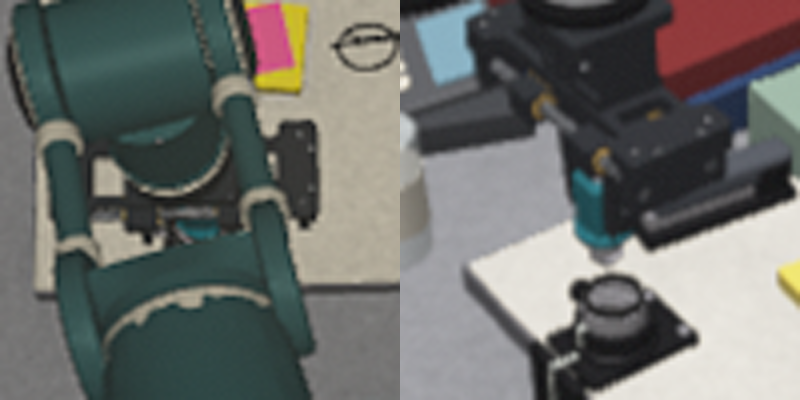

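Request:
drive_tool --plan '[[[0,-0.03,-0.005,0],[0,-0.045,0,0],[0,-0.045,0,0],[0,-0.02,0,0],[0,0,0,0],[0,0,0,0],[0,0,0,0],[0,0,0,0],[0,0,0,0],[0,0,0,0]]]'

```text
time: 10.6
tool_pos: [0.5524, 0.0386, 0.2141]
ee_rot: [[-0.997, -0.071, 0.023], [-0.071, 0.997, -0.015], [-0.022, -0.017, -1.0]]
wrist_force: [0.8, -0.1, -1.7]
finger_gap: 0.31
```

```bash
python3 go.py .5495 .19 .2 93.7
```

```text
t 10.6 p [0.5524 0.0386 0.2141] yaw_y 94.07 F [ 0.802  -0.1024 -1.7106] T [ 0.0111  0.0356 -0.0556] gap 0.3097 q [  2.    2.2 109.3  -1.   67.2 -91.7] tilt [ 0.0232 -0.0154]
shift now-axes [-0.0076  0.1514  0.0117] len 0.15206308842371788
after turn 0.37413889908799547 shift [-0.0069  0.1512  0.0141]
```

Request:
drive_tool --plan '[[[-0.001,0.03,0.003,0],[-0.002,0.04,0.003,0],[-0.002,0.04,0.004,0],[-0.001,0.025,0.004,0],[0,0.01,0.005,0],[0,0,0.005,0],[0,0,0.004,0],[0,0,0,0],[0,0,0,0],[0,0,0,0]]]'

```text
time: 11.6
tool_pos: [0.5488, 0.1867, 0.1821]
ee_rot: [[-0.997, -0.071, 0.024], [-0.072, 0.997, -0.018], [-0.023, -0.02, -1.0]]
wrist_force: [0.2, -0.2, -1.6]
finger_gap: 0.313
```

```bash
python3 go.py .5507 .1905 .178 93.7
```

```text
t 11.6 p [0.5488 0.1867 0.1821] yaw_y 94.08 F [ 0.1532 -0.2021 -1.5872] T [ 0.0752  0.028  -0.0366] gap 0.3132 q [ 17.1   6.7 108.   -1.5  64.3 -76.3] tilt [ 0.0241 -0.0179]
shift now-axes [-0.0021  0.0037  0.0041] len 0.005902827032312869
after turn 0.378214499829582 shift [-0.0021  0.0036  0.0041]
```

Request:
drive_tool --plan '[[[-0.001,0.001,0.001,0.4],[-0.001,0.001,0.001,0],[0,0.001,0.001,0],[0,0.001,0.001,0],[0,0,0,0],[0,0,0,0],[0,0,0,0],[0,0,0,0],[0,0,0,0],[0,0,0,0]]]'

```text
time: 12.6
tool_pos: [0.5517, 0.1899, 0.1788]
ee_rot: [[-0.998, -0.061, 0.026], [-0.062, 0.998, -0.018], [-0.025, -0.019, -1.0]]
wrist_force: [0.7, -0.5, -2.3]
finger_gap: 0.317
```

```bash
python3 go.py .5507 .1905 .178 93.7;  python3 - <<'E'
from h import *
g,K2,T2=cam("side")
cv2.imwrite("pics/b2s.png",g)
x,y,w,h=275,95,60,80
cv2.imwrite("pics/b2.png",cv2.resize(g[y:y+h,x:x+w],(450,600),interpolation=cv2.INTER_CUBIC))
E
```

```text
t 12.6 p [0.5517 0.1899 0.1788] yaw_y 93.52 F [ 0.7316 -0.467  -2.3403] T [0.0417 0.0321 0.0166] gap 0.3165 q [ 17.4   7.2 107.8  -1.6  63.9 -75.5] tilt [ 0.0259 -0.0176]
shift now-axes [0.001  0.0007 0.0008] len 0.0014693748986100105
after turn -0.18037007676954886 shift [0.001  0.0007 0.0008]
```

View pics/b2.png

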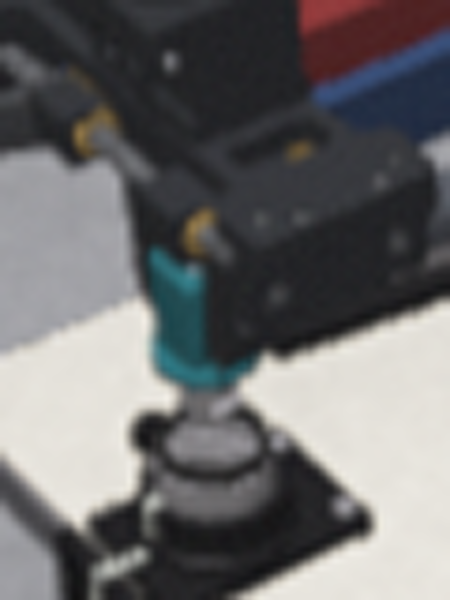

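Request:
drive_tool --plan '[[[0,0,0.003,0],[0.0005,0.0003,0.004,0],[0,0,0.004,0],[0,0,0.003,0],[0,0,0.002,0],[0,0,0.002,0],[0,0,0.002,0],[0,0,0.001,0],[0,0,0.001,0],[0,0,0.001,0]]]'

```text
time: 13.65
tool_pos: [0.5516, 0.1896, 0.1534]
ee_rot: [[-0.998, -0.061, 0.025], [-0.062, 0.998, -0.018], [-0.024, -0.019, -1.0]]
wrist_force: [0.1, -0.4, -2.0]
finger_gap: 0.31
```

```bash
python3 go.py .5515 .1900 .145 93.7;  python3 - <<'E'
from h import *
g,K2,T2=cam("side")
cv2.imwrite("pics/b3s.png",g)
x,y,w,h=275,95,60,80
cv2.imwrite("pics/b3.png",cv2.resize(g[y:y+h,x:x+w],(450,600),interpolation=cv2.INTER_CUBIC))
E
```

```text
t 13.65 p [0.5516 0.1896 0.1534] yaw_y 93.51 F [ 0.0575 -0.4135 -1.9713] T [0.0528 0.0215 0.0181] gap 0.3104 q [ 17.3   8.5 109.2  -1.6  61.2 -75.4] tilt [ 0.0252 -0.0178]
shift now-axes [0.0003 0.0006 0.0084] len 0.0084151993850736
after turn -0.18596557895182286 shift [0.0001 0.0004 0.0084]
```

View pics/b3.png

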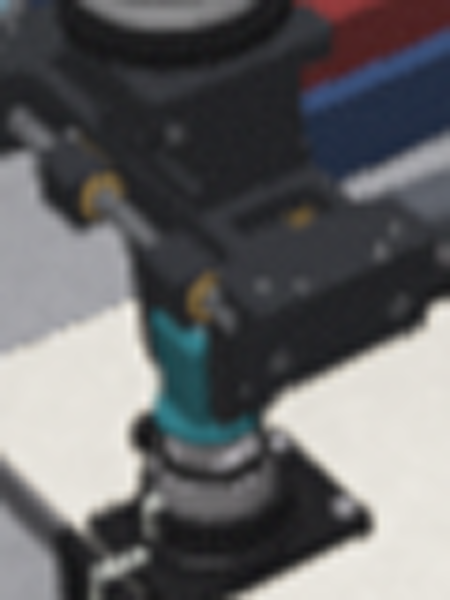

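```bash
python3 - <<'E'
import cv2,numpy as np
np.set_printoptions(linewidth=200)
g=cv2.imread("pics/b3s.png").astype(int);G=g.sum(2)//3
t=(g[...,0]-g[...,2])
print("teal");print(t[146:156,292:314])
print("grey");print(G[148:166,290:316])
E
```

```text
teal
[[-10 -10 -10  -7   9  36  48  45  50  46  30   9   1   2   4   3   3   4   4   4   0  -5]
 [-11 -11 -11   6  27  44  47  45  48  48  31   8   2   2   2   3   4   5   3  -1  -7 -13]
 [-10 -10 -11  18  57  63  50  45  49  47  32   9   0   3   3   2   3   4   1  -6 -13 -14]
 [-11 -16 -14  25  71  78  62  50  47  45  35  12   1   1   1   4   5   6  -5 -13 -13 -10]
 [-16 -11  -5  36  78  85  77  59  51  47  40  19   5   2   8  27  27  10 -10 -17 -10 -10]
 [-13  -5   0  20  62  81  83  76  64  56  51  45  25  28  40  53  44  11 -10 -14 -15 -12]
 [ -9  -2   1   3  32  55  70  75  77  71  71  71  59  56  55  47  24   7  -6  -5  -7 -13]
 [-11  -3   1  -1   4   9  26  45  61  67  67  67  62  48  28  10   4   2   0   3   2  -4]
 [-13  -5  -1   0  -1   0   5  10  16  21  21  18  16   9   5   3   1   2  -1   2   3   2]
 [-16 -12  -5   0  -1   0   0  -1  -1   1   0   1  -1   0   2   1   1   1   0   1   2   1]]
grey
[[224 223 224 226 226 175 112  79  64  60  62  63  51  37  37  34  33  36  34  34  47 105 179 219 222 221]
 [224 225 225 206 181 140 109  95  79  65  62  63  50  39  36  35  31  3
[... 1047 characters left out ...]
  74  73  71  68  94 100 112  97  86  61  40  32  35  37]
 [224 224 198 119  66 105 108 106 113 120 116 106 101 100 100  97 113 105  97  90  81  56  36  31  33  38]
 [194 179 132  73 115 166 134 107 106 109 108 108 107 105 106 106 105  99  93  81  65  46  33  24  30  39]
 [110  83  51  52 139 160 117  87  95 106 107 109 108 107 106 103 102  94  82  63  44  31  25  23  28  37]
 [ 46  36  26  47 113  93  55  46  68  83  88  91  97  94  90  88  82  71  59  43  28  24  20  25  32  36]
 [ 36  35  31  41  92  70  37  29  36  45  50  60  70  63  60  57  47  37  34  26  24  23  24  28  31  34]
 [ 36  38  32  41  91  78  42  29  25  29  31  34  35  33  34  32  28  27  26  22  22  24  26  33  32  34]]
```

```bash
python3 - <<'E'
from h import *
c=np.load("cams.npz");Kt,Tt,Ks,Ts=[c[k] for k in("Kt","Tt","Ks","Ts")]
a=np.linspace(0,2*np.pi,200)
def ext(C,r,K=Ks,M=Ts):
    q=np.array([proj(K,M,np.array(C)+[r*np.cos(t),r*np.sin(t),0]) for t in a]);i=q[:,1].argmax();return q.min(0).round(2),q.max(0).round(2),q[i].round(2)
for C in((.5516,.1896,.1439),(.5506,.1890,.1439)):print("flange",ext(C,.020))
for C in((.5501,.1899,.1287),(.551,.190,.1287)):print("washer in",ext(C,.017),"out",ext(C,.021),"base",ext((C[0],C[1],C[2]-.007),.021))
E
```

```text
flange (array([295.4 , 143.59]), array([310.56, 153.45]), array([302.74, 153.45]))
flange (array([295.18, 143.84]), array([310.35, 153.71]), array([302.52, 153.71]))
washer in (array([296.27, 148.82]), array([309.02, 157.21]), array([302.43, 157.21])) out (array([294.76, 147.85]), array([310.52, 158.22]), array([302.38, 158.22])) base (array([294.9 , 149.84]), array([310.58, 160.21]), array([302.48, 160.21]))
washer in (array([296.54, 148.68]), array([309.3 , 157.07]), array([302.71, 157.07])) out (array([295.04, 147.72]), array([310.8 , 158.08]), array([302.66, 158.08])) base (array([295.17, 149.71]), array([310.86, 160.07]), array([302.76, 160.07]))
```

Request:
drive_tool --plan '[[[0,0.0005,0.001,0],[0,0,0.001,0],[0,0,0.001,0],[0,0,0.001,0],[0,0,0.001,0],[0,0,0.0005,0],[0,0,0.0005,0],[0,0,0.0005,0],[0,0,0.0005,0],[0,0,0.0005,0]]]'

```text
time: 14.7
tool_pos: [0.5524, 0.1902, 0.1468]
ee_rot: [[-0.998, -0.061, 0.027], [-0.062, 0.998, -0.017], [-0.026, -0.019, -0.999]]
wrist_force: [-1.7, -0.4, 2.1]
finger_gap: 0.314
```

```bash
python3 go.py .5515 .1900 .145 93.7
```

```text
t 14.7 p [0.5524 0.1902 0.1468] yaw_y 93.52 F [-1.7181 -0.3856  2.1486] T [0.0609 0.1519 0.0204] gap 0.3141 q [ 17.4   9.  109.5  -1.6  60.4 -75.4] tilt [ 0.0267 -0.0173]
shift now-axes [ 0.0009 -0.0001  0.0018] len 0.001995353731167585
after turn -0.18235848461969795 shift [ 0.0009 -0.0002  0.0018]
```

Request:
drive_tool --plan '[[[0.0005,0,0,0],[0.0005,0,0,0],[0.0005,0,0,0],[0.0002,0,0.0003,0],[0,0,0.0003,0],[0,0,0.0003,0],[0,0,0.0003,0],[0,0,0.0003,0],[0,0,0.0003,0],[0,0,0.0003,0]]]'

```text
time: 15.7
tool_pos: [0.5519, 0.1903, 0.1467]
ee_rot: [[-0.998, -0.061, 0.03], [-0.062, 0.998, -0.017], [-0.029, -0.018, -0.999]]
wrist_force: [-1.7, -0.9, 4.5]
finger_gap: 0.311
```

```bash
python3 go.py .5510 .1900 .145 93.7;  python3 - <<'E'
from h import *
g,K2,T2=cam("side")
cv2.imwrite("pics/b4s.png",g)
x,y,w,h=275,95,60,80
cv2.imwrite("pics/b4.png",cv2.resize(g[y:y+h,x:x+w],(450,600),interpolation=cv2.INTER_CUBIC))
E
```

```text
t 15.7 p [0.5519 0.1903 0.1467] yaw_y 93.52 F [-1.6566 -0.9234  4.5427] T [-0.0289  0.2882  0.0215] gap 0.3107 q [ 17.4   8.8 109.6  -1.6  60.2 -75.3] tilt [ 0.0299 -0.0166]
shift now-axes [ 0.001  -0.0002  0.0017] len 0.0019526008260322774
after turn -0.1840880657104691 shift [ 0.0009 -0.0002  0.0017]
```

View pics/b4.png

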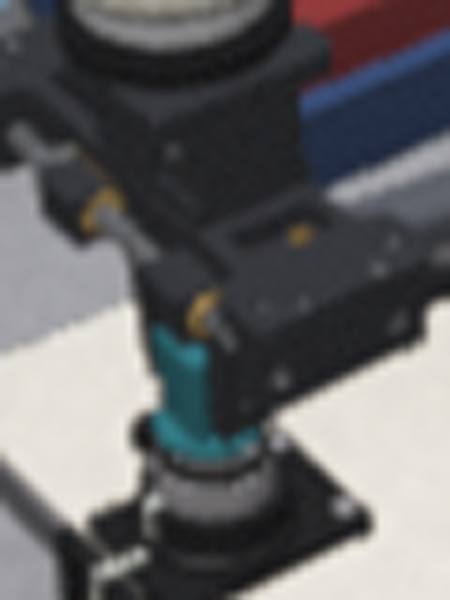

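```bash
python3 - <<'E'
import cv2,numpy as np
from h import *
np.set_printoptions(linewidth=200)
g=cv2.imread("pics/b4s.png").astype(int);G=g.sum(2)//3
t=(g[...,0]-g[...,2])
print("teal");print(t[149:160,292:314])
print("grey");print(G[150:163,292:314])
c=np.load("cams.npz");Ks,Ts=c["Ks"],c["Ts"]
a=np.linspace(0,2*np.pi,200)
for C in((.5503,.190,.137),(.5503,.190,.134),(.5503,.190,.131)):
    q=np.array([proj(Ks,Ts,np.array(C)+[.02*np.cos(x),.02*np.sin(x),0]) for x in a]);print(C,q.min(0),q.max(0))
E
```

```text
teal
[[-10 -17 -15   5  30  48  47  45  49  47  32   8   2   0   3   3   3   4   2   0  -6 -11]
 [-15 -11  -4  40  71  68  55  48  46  47  34  12   2   3   1   3   3   5   0  -5 -13 -15]
 [-12  -5   5  53  80  80  66  54  47  48  37  13   1   1   0   4  12   7  -4  -7 -14 -13]
 [-10  -3   5  37  73  82  77  65  52  47  42  28   8   5  13  29  45  26  -4  -5  -7 -12]
 [-10  -2   0  13  57  76  82  79  64  57  54  58  32  30  54  56  51  24   2   3   2  -4]
 [-13  -6  -3   2  32  53  66  73  71  71  68  76  60  50  60  41  17   5   0   2   3   1]
 [-16 -12  -6  -1   1  16  23  39  52  63  62  64  55  42  26  16   5   0  -1   2   1   2]
 [-11 -15  -7   0  -1   0   6  14  16  20  21  20  17  12   5   3   0   1   0   0   1   3]
 [-10 -13  -5   0   0  -1   0  -1   0   1   1  -2  -1  -1   0  -1  -1   0   0   1   1   2]
 [-10 -11  -2   0   0   0   0  -1   0   0   0  -3  -1  -1  -1   0   0   0   0   0   1   1]
 [-12 -11  -4   1   0   0   0   0   1   0   0   1   0   0   1   1   1   0   0   0   0   1]]
grey
[[206 142  86  89  97  84  71  63  63  61  53  41  36  33  34  37  35  33  50 108 177 21
[... 629 characters left out ...]
3  39  33]
 [226 154  67  69  89 102  76  52  45  44  43  43  43  37  45  69  96  88  83  61  41  32]
 [224 147  62  71  98 118 108 103  97  80  74  74  73  68  96 101 113 100  86  61  40  33]
 [198 120  65 105 109 107 114 120 116 107 102 101 100  98 114 106  99  90  81  56  39  28]
 [132  73 115 165 135 107 107 109 109 109 108 107 107 105 104 100  93  82  64  45  32  25]
 [ 51  53 138 161 117  87  95 105 108 107 107 108 107 106 103  94  82  62  43  32  27  26]]
(0.5503, 0.19, 0.137) [295.02954155 145.66849536] [310.12186023 155.5348083 ]
(0.5503, 0.19, 0.134) [295.08658953 146.53177989] [310.14834625 156.39976969]
(0.5503, 0.19, 0.131) [295.14340706 147.39162248] [310.17472536 157.26119523]
```

Request:
drive_tool --plan '[[[0,0,0,3],[0,0,0,4],[0.0002,0,0.0001,4],[0,0,0.0001,4],[0,0,0.0001,4],[0.0002,0,0.0001,4],[0,0,0.0001,4],[0,0,0.0001,4],[0,0,0.0001,4],[0,0,0.0001,0]]]'

```text
time: 16.75
tool_pos: [0.5513, 0.1904, 0.1452]
ee_rot: [[-0.839, 0.543, 0.03], [0.543, 0.84, -0.017], [-0.034, 0.002, -0.999]]
wrist_force: [-0.7, -0.1, 3.2]
finger_gap: 0.316
```

```bash
python3 go.py .5510 .1900 .145 93.7
```

```text
t 16.75 p [0.5513 0.1904 0.1452] yaw_y 57.13 F [-0.6805 -0.0583  3.2459] T [-0.1443  0.1841 -0.0559] gap 0.3157 q [ 17.4   8.8 109.8  -1.6  60.1 -38.9] tilt [ 0.0296 -0.0167]
shift now-axes [ 0.0001 -0.0005  0.0002] len 0.0005045615110146847
after turn -36.57225448374128 shift [ 0.0003 -0.0003  0.0002]
```

Request:
drive_tool --plan '[[[0,0,0.0002,4],[0,0,0.0002,4],[0.0001,0,0.0002,4],[0,0,0.0002,4],[0,0,0.0002,4],[0.0001,0,0.0002,4],[0,0,0.0002,4],[0,0,0.0002,4],[0,0,0.0002,4],[0,0,0.0001,0]]]'

```text
time: 17.75
tool_pos: [0.5523, 0.1896, 0.1438]
ee_rot: [[-0.355, 0.934, 0.032], [0.934, 0.356, -0.019], [-0.029, 0.023, -0.999]]
wrist_force: [-2.1, -0.4, 3.3]
finger_gap: 0.316
```

```bash
python3 go.py .5510 .1900 .145 93.7
```

```text
t 17.75 p [0.5523 0.1896 0.1438] yaw_y 20.84 F [-2.1293 -0.3606  3.3129] T [-0.0561  0.3016 -0.072 ] gap 0.3162 q [ 17.4   9.  109.8  -1.8  59.8  -2.5] tilt [ 0.0318 -0.0185]
shift now-axes [ 0.0008 -0.0011 -0.0012] len 0.001823991861778365
after turn -72.86027002415923 shift [ 0.0013  0.0004 -0.0012]
```

Request:
drive_tool --plan '[[[0.0003,-0.0006,0.0002,4],[0.0002,-0.0005,0.0002,4],[0,-0.0003,0.0002,4],[0,0,0.0002,4],[0,0,0.0002,4],[0,-0.0001,0.0002,4],[0,0,0.0002,4],[0,-0.0001,0.0002,4],[0,0,0.0002,4],[0,0,0.0001,0]]]'

```text
time: 18.75
tool_pos: [0.5516, 0.1892, 0.1426]
ee_rot: [[0.255, 0.966, 0.034], [0.967, -0.254, -0.02], [-0.01, 0.038, -0.999]]
wrist_force: [-1.5, 0.1, 3.0]
finger_gap: 0.32
```

```bash
python3 go.py .5495 .1900 .145 -86.3;  python3 - <<'E'
from h import *
g,K2,T2=cam("side")
cv2.imwrite("pics/b5s.png",g)
x,y,w,h=275,95,60,80
cv2.imwrite("pics/b5.png",cv2.resize(g[y:y+h,x:x+w],(450,600),interpolation=cv2.INTER_CUBIC))
E
```

```text
t 18.75 p [0.5516 0.1892 0.1426] yaw_y -14.75 F [-1.5255  0.1057  2.9776] T [-0.0246  0.3448 -0.0302] gap 0.32 q [ 17.5   8.9 110.   -1.9  59.6  33.2] tilt [ 0.0339 -0.0197]
shift now-axes [ 0.0002 -0.0021 -0.0024] len 0.0032499995789886204
after turn 71.5489399456223 shift [-0.002  -0.0009 -0.0024]
```

View pics/b5.png

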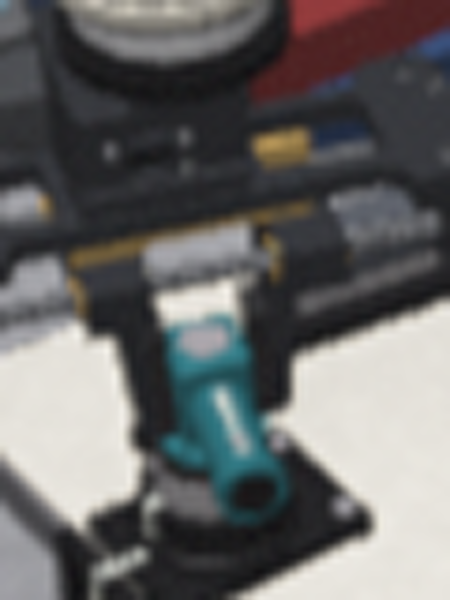

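Request:
drive_tool --plan '[[[0,-0.0006,0.0002,4],[0,-0.0006,0.0002,4],[0,-0.0004,0.0002,4],[0,0,0.0002,4],[0,-0.0002,0.0002,4],[0,-0.0001,0.0002,4],[0,-0.0001,0.0002,4],[0,-0.0001,0.0002,4],[0,0,0.0002,4],[0,0,0.0001,0]]]'

```text
time: 19.8
tool_pos: [0.551, 0.1897, 0.1418]
ee_rot: [[0.767, 0.64, 0.037], [0.641, -0.767, -0.02], [0.015, 0.039, -0.999]]
wrist_force: [-1.5, 0.3, 3.8]
finger_gap: 0.312
```

```bash
python3 go.py .5490 .1900 .145 -86.3;  python3 - <<'E'
from h import *
g,K2,T2=cam("side")
cv2.imwrite("pics/b6s.png",g)
x,y,w,h=275,95,60,80
cv2.imwrite("pics/b6.png",cv2.resize(g[y:y+h,x:x+w],(450,600),interpolation=cv2.INTER_CUBIC))
E
```

```text
t 19.8 p [0.551  0.1897 0.1418] yaw_y -50.15 F [-1.4567  0.3111  3.7521] T [-0.0445  0.4789 -0.037 ] gap 0.3121 q [ 17.6   8.8 110.2  -2.   59.3  68.7] tilt [ 0.0367 -0.0205]
shift now-axes [-0.0013 -0.0014 -0.0033] len 0.0037948600147433664
after turn 36.147527074189185 shift [-0.002  -0.0005 -0.0032]
```

View pics/b6.png

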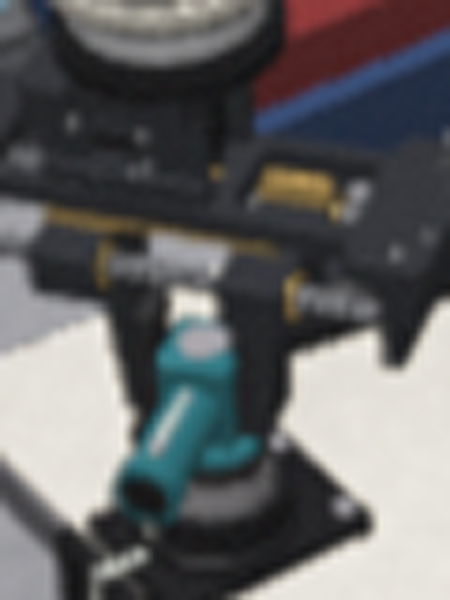

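Request:
drive_tool --plan '[[[-0.0005,-0.0005,0.0003,4],[-0.0005,-0.0003,0.0003,5],[-0.0003,-0.0002,0.0003,5],[-0.0002,0,0.0003,5],[0,0,0.0003,5],[0,0,0.0003,4],[0,0,0.0002,2],[0,0,0.0002,0],[0,0,0.0002,0],[0,0,0.0002,0]]]'

```text
time: 20.85
tool_pos: [0.5508, 0.1909, 0.141]
ee_rot: [[0.982, 0.185, 0.04], [0.186, -0.982, -0.018], [0.036, 0.025, -0.999]]
wrist_force: [-1.8, -0.7, 5.2]
finger_gap: 0.314
```

```bash
python3 go.py .5490 .1900 .139 -86.3;  python3 - <<'E'
from h import *
g,K2,T2=cam("side")
cv2.imwrite("pics/b7s.png",g)
x,y,w,h=275,95,60,80
cv2.imwrite("pics/b7.png",cv2.resize(g[y:y+h,x:x+w],(450,600),interpolation=cv2.INTER_CUBIC))
E
```

```text
t 20.85 p [0.5508 0.1909 0.141 ] yaw_y -79.35 F [-1.7884 -0.7007  5.2421] T [-0.0314  0.7205 -0.075 ] gap 0.3138 q [ 17.6   8.7 110.4  -1.9  59.   97.9] tilt [ 0.0403 -0.0176]
shift now-axes [-0.002   0.0005  0.0019] len 0.0028479338520956987
after turn 6.951347134608881 shift [-0.0019  0.0008  0.002 ]
```

View pics/b7.png

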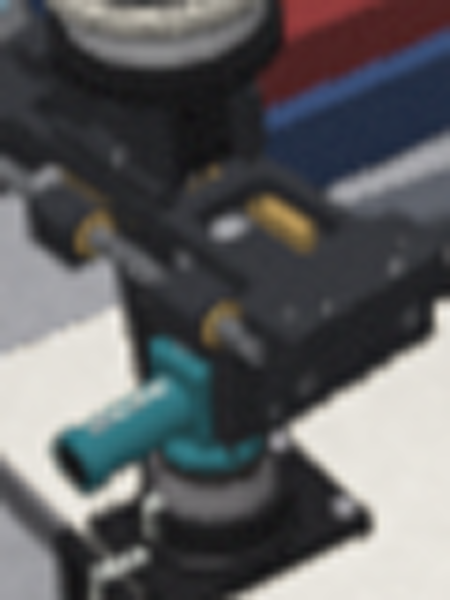

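Request:
drive_tool --plan '[[[0,0,0.0002,2.5],[-0.0003,0,0.0002,2],[-0.0003,0,0.0001,1.5],[-0.0003,0,0,0],[0,0,0,0],[0,0,-0.0003,0],[0,0,-0.0003,0],[0,0,-0.0003,0],[0,0,-0.0003,0],[0,0,-0.0003,0]]]'

```text
time: 21.9
tool_pos: [0.5506, 0.191, 0.141]
ee_rot: [[0.995, 0.091, 0.042], [0.092, -0.996, -0.017], [0.04, 0.021, -0.999]]
wrist_force: [1.6, -0.6, -0.1]
finger_gap: 0.313
```

```bash
python3 go.py .5490 .1900 .139 -86.3
```

```text
t 21.9 p [0.5506 0.191  0.141 ] yaw_y -84.77 F [ 1.5995 -0.6379 -0.1209] T [ 0.194   0.1597 -0.0133] gap 0.313 q [ 17.6   8.7 110.5  -1.9  58.9 103.4] tilt [ 0.0417 -0.0169]
shift now-axes [-0.0018  0.0008  0.0019] len 0.0027478763862977314
after turn 1.5331558095844002 shift [-0.0017  0.0009  0.002 ]
```

Request:
drive_tool --plan '[[[0,0,-0.0003,0],[0,0,-0.0003,0],[0,0,-0.0003,0],[0,0,-0.0003,0],[0,0,-0.0003,0],[0,0,-0.0003,0],[0,0,-0.0003,0],[0,0,-0.0003,0],[0,0,0,0],[0,0,0,0]]]'

```text
time: 22.9
tool_pos: [0.5506, 0.191, 0.141]
ee_rot: [[0.995, 0.091, 0.041], [0.092, -0.996, -0.017], [0.04, 0.021, -0.999]]
wrist_force: [2.8, 0.5, -3.5]
finger_gap: 0.316
```

```bash
python3 go.py .5490 .1900 .139 -86.3
```

```text
t 22.9 p [0.5506 0.191  0.141 ] yaw_y -84.76 F [ 2.7799  0.4715 -3.5016] T [ 0.2399 -0.0812  0.0546] gap 0.3163 q [ 17.6   8.7 110.5  -1.9  58.9 103.3] tilt [ 0.0414 -0.0169]
shift now-axes [-0.0017  0.0008  0.002 ] len 0.002770193752845825
after turn 1.538369618119205 shift [-0.0016  0.0009  0.002 ]
```

Request:
drive_tool --plan '[[[0,0,0.0003,0],[0,0,0.0003,0],[0,0,0,0],[0,0,0,0],[0,0,0,0],[0,0,0,0],[0,0,0,0],[0,0,0,0],[0,0,0,0],[0,0,0,0]]]'

```text
time: 23.9
tool_pos: [0.5505, 0.191, 0.141]
ee_rot: [[0.995, 0.091, 0.041], [0.092, -0.996, -0.017], [0.04, 0.021, -0.999]]
wrist_force: [2.1, 0.6, -2.4]
finger_gap: 0.313
```

Request:
drive_tool --plan '[[[0,0,0,0],[0,0,0,0],[0,0,0,0],[0,0,0,0],[0,0,-0.002,0],[0,0,-0.005,0],[0,0,-0.01,0],[0,0,-0.015,0],[0,0,-0.015,0],[0,0,-0.015,0]]]' --jaw -0.3

```text
time: 24.9
tool_pos: [0.5456, 0.1915, 0.207]
ee_rot: [[0.995, 0.092, 0.036], [0.092, -0.996, -0.019], [0.034, 0.022, -0.999]]
wrist_force: [0.8, 0.4, -1.0]
finger_gap: 0.652
```

```bash
python3 go.py .5490 .1900 .139 -86.3;  python3 - <<'E'
from h import *
g,K2,T2=cam("side")
cv2.imwrite("pics/b8s.png",g)
x,y,w,h=275,105,60,80
cv2.imwrite("pics/b8.png",cv2.resize(g[y:y+h,x:x+w],(450,600),interpolation=cv2.INTER_CUBIC))
E
```

```text
t 24.9 p [0.5456 0.1915 0.207 ] yaw_y -84.74 F [ 0.7667  0.4485 -0.9509] T [-0.0261  0.1983 -0.0097] gap 0.6522 q [ 17.9   5.  107.2  -1.8  66.2 103.3] tilt [ 0.0361 -0.0189]
shift now-axes [0.0009 0.0003 0.0681] len 0.06814375346195646
after turn 1.5618589329912282 shift [0.0033 0.0017 0.068 ]
```

View pics/b8.png

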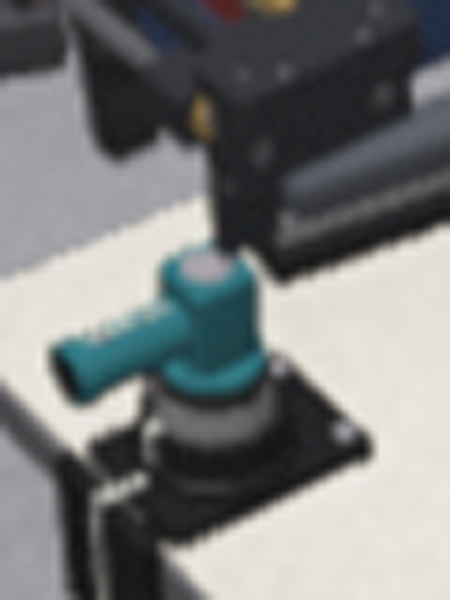

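Request:
drive_tool --plan '[[[0,0,-0.02,0],[0,0.045,-0.01,0],[0,0.045,0,0],[0,0.045,0,0],[0,0.045,0,0],[0,0.045,0,0],[0,0.045,0,0],[0,0.02,0,0],[0,0,0,0],[0,0,0,0]]]'

```text
time: 25.95
tool_pos: [0.5791, -0.1047, 0.2624]
ee_rot: [[0.993, 0.096, 0.063], [0.097, -0.995, -0.017], [0.061, 0.023, -0.998]]
wrist_force: [-0.2, -0.0, -0.2]
finger_gap: 0.649
```

```bash
python3 - <<'E'
from h import *
g,K2,T2=cam("side");f,_,_=cam("top")
cv2.imwrite("pics/b9s.png",g);cv2.imwrite("pics/b9t.png",f)
r=lambda a,x,y,w,h:cv2.resize(a[y:y+h,x:x+w],(400,500),interpolation=cv2.INTER_CUBIC)
cv2.imwrite("pics/b9.png",np.hstack([r(f,258,165,48,60),r(g,275,120,48,60)]))
E
python3 go.py .5490 .1900 .2 -86.3
```

```text
t 26.05 p [ 0.5791 -0.1037  0.2622] yaw_y -84.39 F [-0.7222 -0.0707  0.3602] T [-0.0013  0.1917 -0.0332] gap 0.6507 q [-12.5   2.6 103.9  -0.2  69.8  71.9] tilt [ 0.0631 -0.0166]
shift now-axes [-0.0046 -0.2965  0.0553] len 0.301685017691469
after turn 1.9064427408388127 shift [-0.0111 -0.295   0.0622]
```

View pics/b9.png

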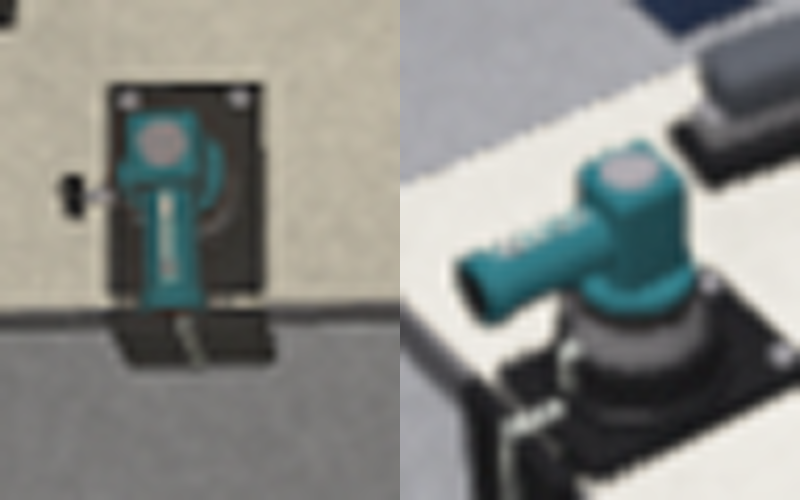

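```bash
python3 - <<'E'
from h import *
np.set_printoptions(precision=4,suppress=True,linewidth=200)
c=np.load("cams.npz");Kt,Tt,Ks,Ts=[c[k] for k in("Kt","Tt","Ks","Ts")]
f=cv2.imread("pics/b9t.png").astype(int);s=cv2.imread("pics/b9s.png").astype(int)
cap={}
for n,im,(x0,y0,x1,y1) in(("t",f,(270,176,286,202)),("s",s,(284,134,312,160))):
    sub=im[y0:y1,x0:x1];R=sub[...,2];m=((sub.max(2)-sub.min(2)<45)&(R>95)).astype(np.uint8)
    k,l,st,ce=cv2.connectedComponentsWithStats(m)
    for i in range(1,k):
        if st[i][4]>3:
            w=(l==i)*np.clip(R-70,0,None);yy,xx=np.mgrid[y0:y1,x0:x1];print(n,st[i]+[x0,y0,0,0,0],(w*xx).sum()/w.sum(),(w*yy).sum()/w.sum())
print(f[190:206,272:286,2]);print(s[140:152,284:300,2])
E
```

```text
t [270 176   4  26  31] 270.12836911831886 189.75331201461856
t [272 176   3   2   4] 272.98823529411766 176.69411764705882
t [275 179   5   6  24] 277.0241935483871 181.71700879765396
t [277 188   2  11  21] 277.46735751295336 192.29844559585493
s [284 134  28  21 325] 294.54315070118406 140.5426761265216
s [284 155  11   5  31] 290.0680815876516 157.84454244762955
[[ 46  60  64  55  39 145 121  43  50  51  51  57  76  72]
 [ 48  58  68  60  42 117 104  50  48  53  65  74  82  68]
 [ 46  53  54  50  43 118 108  55  49  59  77  85  69  56]
 [ 46  53  52  49  43 119 108  56  48  58  64  60  57  52]
 [ 50  53  54  51  42 119 111  55  48  51  54  58  56  53]
 [ 48  54  53  50  42 114 110  61  47  53  51  53  53  55]
 [ 51  54  54  52  43 104 113  73  46  51  52  55  56  55]
 [ 50  56  56  52  45 102 117  76  47  50  54  56  56  56]
 [ 49  56  55  52  45  82  97  71  48  51  54  56  57  56]
 [ 45  52  52  50  49  59  55  48  48  52  52  51  51  47]
 [ 72  79  63  47  49  51  49  51  49  49  53  78  87  84]
 [ 97 102  76  48  50  51  49  48  49  48  57 102 118 112]
 [ 51  57  52  50  51  
[... 318 characters left out ...]
 235 235 214 122  52  59 127]
 [233 232 233 234 232 232 232 232 234 235 236 213 120  48  46  74]
 [233 232 232 233 233 233 234 234 234 235 236 213 119  44  36  48]
 [233 233 232 233 234 235 236 234 234 235 236 200 114  54  35  38]
 [233 233 234 233 234 236 236 233 231 219 209 168 135  97  58  38]
 [234 235 234 234 233 235 235 219 199 164 156 146 134  99  63  46]
 [235 236 235 236 226 216 208 194 156 124 128 116  85  59  52  50]
 [237 237 222 223 192 183 159 163 129  88  70  62  52  50  50  48]
 [206 207 172 190 161 158 128  95  70  54  51  50  48  49  46  44]
 [107 115 118 144 121  91  67  55  51  51  50  50  45  41  41  38]
 [ 54  60  73  73  64  53  51  50  49  49  46  40  38  36  35  35]]
```

```bash
python3 - <<'E'
from h import *
np.set_printoptions(precision=4,suppress=True,linewidth=200)
c=np.load("cams.npz");Kt,Tt,Ks,Ts=[c[k] for k in("Kt","Tt","Ks","Ts")]
f=cv2.imread("pics/b9t.png").astype(float);s=cv2.imread("pics/b9s.png").astype(float)
z=.1745
yaw=lambda d:np.degrees(np.arctan2(d[1],d[0]))%360
pts=[]
for r in range(189,198):
    v=np.clip(f[r,275:282,2]-50,0,None);pts.append(onz(Kt,Tt,((v*np.arange(275,282)).sum()/v.sum(),r),z-.007))
pts=np.array(pts);m=pts.mean(0);d=np.polyfit(pts[:,0],pts[:,1],1);print("stripe-only yaw",yaw([-1,-d[0]]))
C=onz(Kt,Tt,(277.02,181.72),z);print("cap",C,"mid",m,yaw(m-C), "tip",pts[-1],yaw(pts[-1]-C))
# cap side
sub=s[128:150,294:312];R=sub[...,2];sat=sub.max(2)-sub.min(2)
m2=((R>120)&(sat<60)&(R<200)).astype(np.uint8);k,l,st,ce=cv2.connectedComponentsWithStats(m2)
for i in range(1,k):print(st[i],ce[i]+[294,128])
E
```

```text
stripe-only yaw 186.25048528460923
cap [0.5506 0.192  0.1745] mid [0.5164 0.1887 0.1675] 185.4954207411248 tip [0.5037 0.1874 0.1675] 185.66192539740067
[ 0  0 14  6 47] [298.4681 129.617 ]
[13  0  5  8 13] [309.6923 132.1538]
[ 2  8 16 13 58] [303.9138 140.1034]
[ 0 17  3  3  6] [295.     145.8333]
```

```bash
python3 - <<'E'
from h import *
np.set_printoptions(precision=4,suppress=True,linewidth=200)
c=np.load("cams.npz");Kt,Tt,Ks,Ts=[c[k] for k in("Kt","Tt","Ks","Ts")]
s=cv2.imread("pics/b9s.png").astype(int);s4=cv2.imread("pics/b4s.png").astype(int);s0=cv2.imread("pics/side0.png").astype(int)
for x in(300,302,304,306):
    print(x,"teal",(s[150:164,x,0]-s[150:164,x,2]),"g",s[150:164,x].sum(1)//3,"g0",s0[150:164,x].sum(1)//3)
t=s[...,0]-s[...,2];print(t[150:160,292:316])
print(tri(ray(Kt,Tt,(277.02,181.72)),ray(Ks,Ts,(302.6,140.4))))
print("cap0",tri(ray(Kt,Tt,(428.35,219.09)),ray(Ks,Ts,(388.86,321.84)))[0])
a=np.linspace(0,2*np.pi,200)
for z in(.134,.1315,.129,.127):
    q=np.array([proj(Ks,Ts,np.array((.5503,.19,z))+[.02*np.cos(x),.02*np.sin(x),0]) for x in a]);print(z,q.min(0),q.max(0))
for z in(.08,.085):
  for p in((279.3,195.5),(279.65,200)):
    P=onz(Kt,Tt,p,z);print(P,np.degrees(np.arctan2(*(np.array([.19,.5503])-P[[1,0]]))))
E
```

```text
300 teal [51 42 46 55 67 77 69 33  1 -2 -1 -2  0  0] g [ 64  58  62  70  83  97  88  61  44  75 104 112 112  91] g0 [ 62 100 129 132 132 125  88  54  45  96 115 107 107  87]
302 teal [49 48 47 46 52 72 72 37  5 -2 -1  0 -1  0] g [ 63  64  63  62  68  92  91  62  41  55  93 112 113 101] g0 [ 85 111 139 140 131 130  98  69  45  72 102 108 107  97]
304 teal [45 44 43 46 64 83 72 34  3 -3  0 -1 -1  0] g [ 61  61  60  60  85 103  92  60  37  55  91 111 110  94] g0 [ 91 115 132 137 137 136 107  71  42  72 100 105 105  91]
306 teal [45 42 44 66 83 81 58 22  0  0  0  0  0  0] g [ 58  57  60  84 105 102  78  52  40  79 104 109 105  84] g0 [ 57 101 120 139 144 125  98  54  43  94 112 104 101  80]
[[ 84  82  76  73  71  66  61  55  51  50  49  45  45  46  45  44  44  27  -5 -10 -10 -10 -11 -10]
 [ 78  73  70  66  62  55  49  43  42  50  48  46  44  44  42  42  48  42  12  -9 -16 -10 -10 -10]
 [ 69  65  60  55  49  46  51  50  46  49  47  44  43  43  44  52  67  69  25   0  -7 -14 -11 -10]
 [ 61  55  49  45  46  64  75  64  55  50  46  43  46  53  66  75  85  77  29   2   2  -5 -14 -10]
 [ 42  2
[... 371 characters left out ...]
  3   3   3   2]
 [-11 -12  -3   1   0  -1  -1  -1   1   4   5   4   3   1   0  -2  -1   0  -1  -1   1   0   2   3]
 [-10 -12  -2   1   0  -1   0  -2  -2  -2  -2  -3  -3  -2   0   0   0   0   0   1   1   1   1   1]]
(array([0.5527, 0.1926, 0.1683]), [np.float64(0.4140632367695979), np.float64(0.41406323676970197)])
cap0 [ 0.4697 -0.2975  0.0853]
0.134 [295.0866 146.5318] [310.1483 156.3998]
0.1315 [295.134  147.2486] [310.1703 157.1179]
0.129 [295.1812 147.9629] [310.1923 157.8335]
0.127 [295.2188 148.5328] [310.2097 158.4043]
[0.5298 0.1923 0.08  ] -6.524362656045598
[0.5146 0.1902 0.08  ] -0.3963274815311709
[0.5286 0.1918 0.085 ] -4.76487116008621
[0.5134 0.1897 0.085 ] 0.4367462548168633
```

```bash
python3 - <<'E'
from h import *
np.set_printoptions(precision=4,suppress=True,linewidth=200)
c=np.load("cams.npz");Kt,Tt,Ks,Ts=[c[k] for k in("Kt","Tt","Ks","Ts")]
f=cv2.imread("pics/top0.png").astype(float).sum(2)/3
for z in(.07,.08):
  a=onz(Kt,Tt,(279.63,198.5),z);b=onz(Kt,Tt,(279.55,204),z);print(a,b,np.degrees(np.arctan2(*(a-b)[[1,0]])))
f9=cv2.imread("pics/b9t.png").astype(float).sum(2)/3
for im in(f,f9):
  L=[];R=[]
  for r in range(178,199):
    v=np.abs(np.diff(im[r,267:275]));
    if r not in range(184,191):L.append((r,(v*(np.arange(267,274)+.5)).sum()/v.sum()))
    v=np.abs(np.diff(im[r,286:293]));R.append((r,(v*(np.arange(286,292)+.5)).sum()/v.sum()))
  for P in(L,R):
    P=np.array(P);k=np.polyfit(P[:,0],P[:,1],1);a=onz(Kt,Tt,(np.polyval(k,178),178),.08);b=onz(Kt,Tt,(np.polyval(k,198),198),.08);print(k,a,b,np.degrees(np.arctan2(*(a-b)[[1,0]])))
print(f[197:212,274:287].round())
E
```

```text
[0.522  0.1917 0.07  ] [0.5033 0.1908 0.07  ] 2.7354380280379114
[0.5197 0.1906 0.08  ] [0.5011 0.1897 0.08  ] 2.735438028037788
[ -0.0072 271.6975] [0.5886 0.2257 0.08  ] [0.5201 0.2216 0.08  ] 3.4343008380935003
[  0.0203 285.4588] [0.5911 0.1635 0.08  ] [0.5227 0.1583 0.08  ] 4.369760986875014
[ -0.0381 277.724 ] [0.5887 0.224  0.08  ] [0.5201 0.2219 0.08  ] 1.7159968497924134
[  0.0203 285.4628] [0.5911 0.1635 0.08  ] [0.5227 0.1583 0.08  ] 4.369522339639017
[[ 51.  51.  51.  50.  44.  57.  60.  51.  49.  50.  51.  51.  52.]
 [ 49.  50.  51.  48.  44.  80.  87.  61.  46.  52.  50.  52.  50.]
 [ 46.  47.  46.  42.  37. 109. 118.  68.  41.  46.  44.  45.  43.]
 [ 70.  69.  82.  93.  88. 126. 124.  88.  76.  79.  78.  77.  93.]
 [ 90.  90. 110. 127. 125. 148. 138. 109. 104. 106. 105. 102. 129.]
 [ 51.  51.  50.  43.  35. 105. 113.  65.  40.  43.  45.  43.  42.]
 [ 50.  51.  50.  49.  42. 104. 110.  67.  45.  50.  51.  50.  49.]
 [ 50.  50.  48.  48.  45.  79.  82.  57.  46.  48.  50.  49.  48.]
 [ 44.  45.  46.  44.  42.  59.  81.  65.  43.  44.  46.  45.  46.]
 [ 44.  45.  46.  45.  45.  41.  77.  73.  48.  44.  46.  46.  45.]
 [ 40.  42.  43.  44.  42.  39.  55.  72.  59.  40.  40.  41.  41.]
 [ 49.  51.  53.  51.  51.  50.  58.  82.  75.  61.  63.  64.  65.]
 [ 91.  92.  93.  92.  93.  92.  90.  87.  97. 105. 105. 107. 105.]
 [123. 124. 123. 123. 123. 121. 121. 121. 120. 120. 121. 122. 120.]
 [119. 120. 122. 121. 117. 117. 116. 114. 115. 118. 120. 121. 117.]]
```

```bash
python3 - <<'E'
from h import *
f,_,_=cam("top");g,_,_=cam("side");cv2.imwrite("pics/ct.png",f);cv2.imwrite("pics/cs.png",g)
for n,a,b in(("t",cv2.imread("pics/top0.png"),f),("s",cv2.imread("pics/side0.png"),g)):
    m=(cv2.absdiff(a,b).max(2)>40).astype(np.uint8);m=cv2.morphologyEx(m,cv2.MORPH_OPEN,np.ones((2,2)))
    k,l,st,ce=cv2.connectedComponentsWithStats(m);print(n,[s.tolist() for s in st[1:] if s[4]>6])
c9=cv2.imread("pics/b9t.png");print("elbow change since",cv2.absdiff(c9,f)[170:210,265:295].max())
cv2.imwrite("pics/c.png",cv2.resize(np.hstack([f,g]),(800,250)))
E
```

```text
t [[249, 105, 169, 295, 12598], [393, 111, 37, 49, 1282], [381, 171, 4, 2, 8], [275, 180, 7, 4, 23], [279, 183, 6, 4, 13], [273, 186, 4, 3, 10], [277, 188, 6, 16, 59], [429, 208, 3, 8, 19], [2, 216, 238, 184, 13785], [426, 217, 7, 8, 42], [79, 279, 21, 36, 147], [56, 296, 13, 9, 59], [62, 311, 19, 13, 130], [262, 337, 43, 30, 650], [310, 354, 13, 16, 41], [297, 369, 3, 5, 14]]
s [[145, 0, 178, 43, 4726], [322, 0, 100, 194, 7920], [427, 0, 16, 50, 176], [106, 3, 33, 18, 301], [324, 2, 8, 10, 71], [111, 6, 10, 2, 20], [393, 7, 44, 47, 1559], [151, 25, 3, 5, 10], [113, 36, 43, 49, 850], [420, 50, 6, 5, 14], [0, 84, 89, 120, 6085], [282, 138, 29, 23, 352], [423, 152, 14, 16, 152], [34, 174, 105, 132, 4145], [0, 237, 28, 82, 1472], [32, 282, 48, 14, 182], [26, 290, 85, 46, 1532], [383, 315, 35, 17, 248], [411, 323, 4, 2, 8], [379, 330, 12, 9, 47], [387, 335, 10, 6, 29]]
elbow change since 4
```

View pics/c.png

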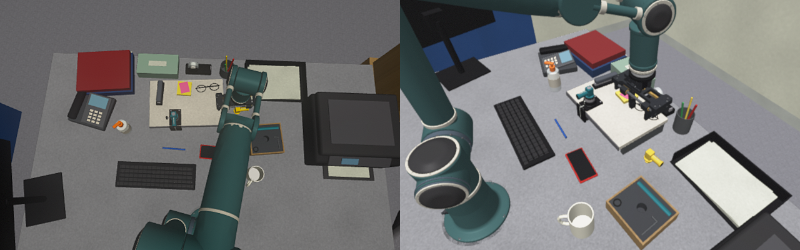

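```bash
python3 -c "
from bench import env
print(env.job_done())"
```

```text
the job is handed in; nothing more can be done
None
```

The teal elbow is out of the tray and screwed into the clamp's socket, and the job is handed in. The clock read about 26 s.

**What I did:** I set the elbow in with its outlet along the clamp's +x. I pressed with about 4–7 N and turned it clockwise by about 178°. It came down about 5.7 mm. I then let go and moved the arm well clear.

**Checks that passed:**
- **Thread:** before release, a gentle upward pull did not move the elbow, so I take the thread as caught.
- **After release:** the elbow sits upright with its shoulder at the washer. It did not move between my last two pictures of it.
- **Bystanders:** image differences showed no displaced bystander. The arm hid some parts of both views.

**Checks that were uncertain or disagreed:**
- **Outlet angle:** it stops about 1.5–3° short of the white line. I measured the outlet at about 185.5° and the line at 182.7–184°. I left it there rather than risk winding past the line.
- **Washer squeeze:** it looks small in the images, about 0–1 mm, and the cameras can't resolve it better. The rising contact force and the slower descent in the last turns suggest the shoulder was on the rubber.
- **Pressing force:** it reached about 7 N near the end, slightly over the 2–6 N asked for starting the thread but well under 20 N.
- **Tool tilt:** the gripper tilt crept to about 2.5° while screwing. The elbow looks upright since release.

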